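# Load the column warmer and switch on its loaded lanes

### The job

Lay the two loose cartridges flat and fully home in the empty cradles of the column warmer that match their length, neck pointing away from the toggles, setting them down rather than dropping them, while every toggle is still off. Then flip fully on the toggles of the three lanes that hold a cartridge, counting the one that was already loaded, and leave off the toggles of the lanes under blanking covers. Leave the already seated cartridge in place and do not shove or knock over the other things on the bench.

Things in the scene. Friction and masses are not known exactly. Their poses are not given: they have to be found in the camera images.
- dock: Column warmer, fixed grey box 270 x 310, deck 30 high, whole under 112. Origin at bench level below the row's middle; x along the lanes, away from the toggles; y across. Lanes 0-5 at y = -120, -72, -24, 24, 72, 120, each with a cradle or a cover (its y here tells its lane); toggle N serves lane N. Raised toggle panel 45 high, x -158 to -82; toggle pivots at x -118, 45 high, axes along y.
- cart_long_tab (a point): Long loose white cartridge, 150 long, about 0.12 kg. Centre of its upright grip tab, 42 above its underside; z up, x towards the neck. Body 30 wide, 20 high; tab 12 thick along x, 24 wide, from 20 to 59 up: pinch it along x, tips above the body. Body x -65 to 55, 14 wide neck to 85.
- cart_short_tab (a point): Short loose white cartridge, 108 long, about 0.09 kg. Centre of its upright grip tab, 42 above its underside; z up, x towards the neck. Body 30 wide, 20 high; tab 12 thick along x, 24 wide, from 20 to 59 up: pinch it along x, tips above the body. Body x -46 to 38, 14 wide neck to 62.
- cart_full_tab (a point): Another short cartridge, already lying loose in its cradle in the dock; leave it there. Same shape and frame as the loose short one.
- cradle_long_seat (a point): Empty cradle for the long cartridge. Grey anodised block, 168 x 44, 18 high, on the deck; stepped pocket 12 deep, wide for the body, narrow for the neck, about 3 clearance: fits one way round. Point: where the cartridge's tab centre is when home (48 above the deck); x as the neck must point, z up.
- cradle_short_seat (a point): Empty cradle for the short cartridge. Grey anodised block, 168 x 44, 18 high, on the deck; stepped pocket 12 deep, wide for the body, narrow for the neck, about 3 clearance: fits one way round. Point: where the cartridge's tab centre is when home (48 above the deck); x as the neck must point, z up.
- cradle_full_seat (a point): Cradle that already holds a short cartridge. Grey anodised block, 168 x 44, 18 high, on the deck; stepped pocket 12 deep, wide for the body, narrow for the neck, about 3 clearance: fits one way round. Point: where the cartridge's tab centre is when home (48 above the deck); x as the neck must point, z up.
- cover0: Blanking cover: flat aluminium plate 168 x 44, 12 high with two bolt heads 4 high, fixed over a lane that is out of use. Origin on the deck, on the lane's line.
- cover1: Blanking cover: flat aluminium plate 168 x 44, 12 high with two bolt heads 4 high, fixed over a lane that is out of use. Origin on the deck, on the lane's line.
- cover2: Blanking cover: flat aluminium plate 168 x 44, 12 high with two bolt heads 4 high, fixed over a lane that is out of use. Origin on the deck, on the lane's line.
- toggle0 (a joint): Toggle of lane 0: lever 72 from pivot to tip (tip 108 above the bench at both ends of its swing), black cap 15 wide, 12 thick, 28 long; 48 between neighbours. 0 = off, leaning 0.5 rad to the near side (dock -x); 1.0 = on, at its stop, leaning 0.5 rad to the lane (dock +x). Stays where left; about 2 N at the tip moves it.
- toggle1 (a joint): Toggle of lane 1: lever 72 from pivot to tip (tip 108 above the bench at both ends of its swing), black cap 15 wide, 12 thick, 28 long; 48 between neighbours. 0 = off, leaning 0.5 rad to the near side (dock -x); 1.0 = on, at its stop, leaning 0.5 rad to the lane (dock +x). Stays where left; about 2 N at the tip moves it.
- toggle2 (a joint): Toggle of lane 2: lever 72 from pivot to tip (tip 108 above the bench at both ends of its swing), black cap 15 wide, 12 thick, 28 long; 48 between neighbours. 0 = off, leaning 0.5 rad to the near side (dock -x); 1.0 = on, at its stop, leaning 0.5 rad to the lane (dock +x). Stays where left; about 2 N at the tip moves it.
- toggle3 (a joint): Toggle of lane 3: lever 72 from pivot to tip (tip 108 above the bench at both ends of its swing), black cap 15 wide, 12 thick, 28 long; 48 between neighbours. 0 = off, leaning 0.5 rad to the near side (dock -x); 1.0 = on, at its stop, leaning 0.5 rad to the lane (dock +x). Stays where left; about 2 N at the tip moves it.
- toggle4 (a joint): Toggle of lane 4: lever 72 from pivot to tip (tip 108 above the bench at both ends of its swing), black cap 15 wide, 12 thick, 28 long; 48 between neighbours. 0 = off, leaning 0.5 rad to the near side (dock -x); 1.0 = on, at its stop, leaning 0.5 rad to the lane (dock +x). Stays where left; about 2 N at the tip moves it.
- toggle5 (a joint): Toggle of lane 5: lever 72 from pivot to tip (tip 108 above the bench at both ends of its swing), black cap 15 wide, 12 thick, 28 long; 48 between neighbours. 0 = off, leaning 0.5 rad to the near side (dock -x); 1.0 = on, at its stop, leaning 0.5 rad to the lane (dock +x). Stays where left; about 2 N at the tip moves it.
- beaker: Bystander: open glass beaker, 72 wide, 95 tall; origin under its centre; leave alone.
- washbottle: Bystander: white plastic bottle with a red cap, 64 wide, 160 tall; origin under its centre; leave alone.
- jar: Bystander: squat amber jar, 60 wide, 85 tall; origin under its centre; leave alone.
- spatula: Bystander: lab spatula lying flat, 180 long; origin in the tool; leave alone.
- brush: Bystander: wooden brush lying flat, 190 long; origin in the tool; leave alone.
- reagent: Bystander: amber bottle with a paper label, 72 wide, 150 tall; origin under its centre; leave alone.
There are look-alikes about, which are no part of the job. What is shaped like the part that bears cart_full_tab but turquoise is not meant. Leave any pink look-alike of the part that bears cart_short_tab alone.

How it is judged (in metres and radians):
On the way:
1. both loose cartridges lie home in their cradles with all six toggles still off (x of cart_long_tab in the frame of cradle_long_seat between -0.006 and 0.006 m and y of cart_long_tab in the frame of cradle_long_seat between -0.006 and 0.006 m and z of cart_long_tab in the frame of cradle_long_seat between -0.004 and 0.004 m and angle between the x axis of cart_long_tab and the x axis of cradle_long_seat, either way round below 0.1 rad and angle between each of cart_long_tab, cart_short_tab, cart_full_tab's own z axis and vertical below 0.06 rad and x of cart_short_tab in the frame of cradle_short_seat between -0.006 and 0.006 m and y of cart_short_tab in the frame of cradle_short_seat between -0.006 and 0.006 m and z of cart_short_tab in the frame of cradle_short_seat between -0.004 and 0.004 m and angle between the x axis of cart_short_tab and the x axis of cradle_short_seat, either way round below 0.1 rad and x of cart_full_tab in the frame of cradle_full_seat between -0.006 and 0.006 m and y of cart_full_tab in the frame of cradle_full_seat between -0.006 and 0.006 m and z of cart_full_tab in the frame of cradle_full_seat between -0.004 and 0.004 m and angle between the x axis of cart_full_tab and the x axis of cradle_full_seat, either way round below 0.1 rad and value of joint each of toggle0, toggle1, toggle2, toggle3, toggle4, toggle5 below 0.3 rad), for 0.2 s.
At the end, for the whole second after the job is handed in: All three cartridges lie at rest fully home in their own cradles (tab within 6 mm sideways and 4 mm in height of the seat, in line within 0.10 rad, tilt under 0.06 rad); the toggles of the three lanes with cradles are on (over 0.8 rad) and those of the three covered lanes are off (under 0.3 rad) (x of cart_long_tab in the frame of cradle_long_seat between -0.006 and 0.006 m and y of cart_long_tab in the frame of cradle_long_seat between -0.006 and 0.006 m and z of cart_long_tab in the frame of cradle_long_seat between -0.004 and 0.004 m and angle between the x axis of cart_long_tab and the x axis of cradle_long_seat, either way round below 0.1 rad and angle between each of cart_long_tab, cart_short_tab, cart_full_tab's own z axis and vertical below 0.06 rad and x of cart_short_tab in the frame of cradle_short_seat between -0.006 and 0.006 m and y of cart_short_tab in the frame of cradle_short_seat between -0.006 and 0.006 m and z of cart_short_tab in the frame of cradle_short_seat between -0.004 and 0.004 m and angle between the x axis of cart_short_tab and the x axis of cradle_short_seat, either way round below 0.1 rad and x of cart_full_tab in the frame of cradle_full_seat between -0.006 and 0.006 m and y of cart_full_tab in the frame of cradle_full_seat between -0.006 and 0.006 m and z of cart_full_tab in the frame of cradle_full_seat between -0.004 and 0.004 m and angle between the x axis of cart_full_tab and the x axis of cradle_full_seat, either way round below 0.1 rad and linear speed of each of cart_long, cart_short, cart_full below 0.02 m/s and (y of cradle_long_seat in the frame of dock between -0.14 and -0.1 m or y of cradle_short_seat in the frame of dock between -0.14 and -0.1 m or y of cradle_full_seat in the frame of dock between -0.14 and -0.1 m or value of joint toggle0 below 0.3 rad) and (y of cradle_long_seat in the frame of dock between -0.092 and -0.052 m or y of cradle_short_seat in the frame of dock between -0.092 and -0.052 m or y of cradle_full_seat in the frame of dock between -0.092 and -0.052 m or value of joint toggle1 below 0.3 rad) and (y of cradle_long_seat in the frame of dock between -0.044 and -0.004 m or y of cradle_short_seat in the frame of dock between -0.044 and -0.004 m or y of cradle_full_seat in the frame of dock between -0.044 and -0.004 m or value of joint toggle2 below 0.3 rad) and (y of cradle_long_seat in the frame of dock between 0.004 and 0.044 m or y of cradle_short_seat in the frame of dock between 0.004 and 0.044 m or y of cradle_full_seat in the frame of dock between 0.004 and 0.044 m or value of joint toggle3 below 0.3 rad) and (y of cradle_long_seat in the frame of dock between 0.052 and 0.092 m or y of cradle_short_seat in the frame of dock between 0.052 and 0.092 m or y of cradle_full_seat in the frame of dock between 0.052 and 0.092 m or value of joint toggle4 below 0.3 rad) and (y of cradle_long_seat in the frame of dock between 0.1 and 0.14 m or y of cradle_short_seat in the frame of dock between 0.1 and 0.14 m or y of cradle_full_seat in the frame of dock between 0.1 and 0.14 m or value of joint toggle5 below 0.3 rad) and (y of cover0 in the frame of dock between -0.14 and -0.1 m or y of cover1 in the frame of dock between -0.14 and -0.1 m or y of cover2 in the frame of dock between -0.14 and -0.1 m or value of joint toggle0 above 0.8 rad) and (y of cover0 in the frame of dock between -0.092 and -0.052 m or y of cover1 in the frame of dock between -0.092 and -0.052 m or y of cover2 in the frame of dock between -0.092 and -0.052 m or value of joint toggle1 above 0.8 rad) and (y of cover0 in the frame of dock between -0.044 and -0.004 m or y of cover1 in the frame of dock between -0.044 and -0.004 m or y of cover2 in the frame of dock between -0.044 and -0.004 m or value of joint toggle2 above 0.8 rad) and (y of cover0 in the frame of dock between 0.004 and 0.044 m or y of cover1 in the frame of dock between 0.004 and 0.044 m or y of cover2 in the frame of dock between 0.004 and 0.044 m or value of joint toggle3 above 0.8 rad) and (y of cover0 in the frame of dock between 0.052 and 0.092 m or y of cover1 in the frame of dock between 0.052 and 0.092 m or y of cover2 in the frame of dock between 0.052 and 0.092 m or value of joint toggle4 above 0.8 rad) and (y of cover0 in the frame of dock between 0.1 and 0.14 m or y of cover1 in the frame of dock between 0.1 and 0.14 m or y of cover2 in the frame of dock between 0.1 and 0.14 m or value of joint toggle5 above 0.8 rad)); the robot touches nothing.
It fails at once if the toggle of a covered lane was pushed from off (past 0.3 rad) (not ((y of cradle_long_seat in the frame of dock between -0.14 and -0.1 m or y of cradle_short_seat in the frame of dock between -0.14 and -0.1 m or y of cradle_full_seat in the frame of dock between -0.14 and -0.1 m or value of joint toggle0 below 0.3 rad) and (y of cradle_long_seat in the frame of dock between -0.092 and -0.052 m or y of cradle_short_seat in the frame of dock between -0.092 and -0.052 m or y of cradle_full_seat in the frame of dock between -0.092 and -0.052 m or value of joint toggle1 below 0.3 rad) and (y of cradle_long_seat in the frame of dock between -0.044 and -0.004 m or y of cradle_short_seat in the frame of dock between -0.044 and -0.004 m or y of cradle_full_seat in the frame of dock between -0.044 and -0.004 m or value of joint toggle2 below 0.3 rad) and (y of cradle_long_seat in the frame of dock between 0.004 and 0.044 m or y of cradle_short_seat in the frame of dock between 0.004 and 0.044 m or y of cradle_full_seat in the frame of dock between 0.004 and 0.044 m or value of joint toggle3 below 0.3 rad) and (y of cradle_long_seat in the frame of dock between 0.052 and 0.092 m or y of cradle_short_seat in the frame of dock between 0.052 and 0.092 m or y of cradle_full_seat in the frame of dock between 0.052 and 0.092 m or value of joint toggle4 below 0.3 rad) and (y of cradle_long_seat in the frame of dock between 0.1 and 0.14 m or y of cradle_short_seat in the frame of dock between 0.1 and 0.14 m or y of cradle_full_seat in the frame of dock between 0.1 and 0.14 m or value of joint toggle5 below 0.3 rad))).
It fails at once if the cartridge that was already seated was shifted more than 12 mm (distance of cart_full_tab from where it was at the start of the episode above 0.012 m).
It fails at once if a cartridge was dropped (falling free faster than 0.5 m/s, a fall of over about 13 mm) ((contact force between cart_long and anything else below 0.001 N and linear speed of cart_long above 0.5 m/s) or (contact force between cart_short and anything else below 0.001 N and linear speed of cart_short above 0.5 m/s)).
It fails at once if a bystander was shoved more than 25 mm (distance of any of beaker, washbottle, jar, spatula, brush, reagent from where it was at the start of the episode above 0.025 m).
It fails at once if a bystander was knocked over (angle between any of beaker, washbottle, jar, reagent's own z axis and vertical above 0.5 rad).
It also fails if it takes over 72 s, if anything falls off the work surface, if the arm or the gripper's body presses on something with over 40 N, if the wrist force passes 120 N, or if a joint passes its speed limit or range.

### The arm

A 6-joint arm with a two-finger parallel gripper is mounted at the origin on the work surface. World frame = base frame: x ahead of the robot, y to its left, z up, the work surface at z = 0. Lengths are in m, angles in degrees, forces in N, time in s.
With the tool pointing down it reaches from about 0.25 to 0.8 m from the base axis. Payload 3.9 kg.
Tool frame: the origin (TCP) lies between the finger pads; the fingertips stand 8 mm ahead of it and the grasp point (between the pads) lies 11 mm behind it (manip.nose_length is the distance from the TCP to the fingertips, in m); z points along the fingers, x is the direction in which the jaws open and shut, and the axes are right-handed (so a half turn about z gives the same grasp; the last joint's range is limited). The gripper opens to 85 mm and grips with 20 to 120 N. Pads are 22 mm wide; open, the fingers measure 114 mm over their backs; the gripper's body (76 mm by 85 mm) begins 54 mm behind the grasp point. The pads swing forward as they close: fully open they stand 13 mm farther back than shut.
Start: joints at [74.943, 14.897, -7.913, 67.191, 0, 90], TCP at [0.136, 0.507, 0.239] pointing down, gripper open.
Joint ranges: [-159.42, 159.42], [-47.68, 98.78], [-73.54, 78.23], [-108.79, 121.32], [-90, 84.71], [-180, 180]. Speed limits (degrees/s): [147.25, 147.25, 180, 180, 180, 180].

### API

Orientations are given as a 3x3 rotation matrix whose columns are the frame's x, y, z axes.
In Python, from cell import manip gives the robot as it stands.
- The arm moves only by the tool apply_moves, never from a script. Its argument "motion" is a list that holds one entry, the list of rows, each a list of 7 numbers: the shift along the tool's x, y, z in mm, then the turn, a rotation vector about the tool's x, y, z in rad, then the opening, from 0 (shut) to 1 (fully open). A call has exactly 5 rows; each row shifts and turns the commanded pose from where the row before left it, along the tool's axes as they then stand; what a row does not reach is not made up. A row lasts 1/12 s, in which the tool goes at most 41.7 mm and 7.16 degrees, less where a joint would pass 70% of its speed; a pose out of reach is approached as far as the arm can. A call with a gripper value outside its range is refused whole. The fingers move at their own pace and stop on an object; "grip_force" is the grip in N (left out, the last holds). Time passes only in rows, so rows that do not move let the fingers close, or fill a call up. It gives the time, the measured TCP pose, the force and the opening at its end, in the units of the state.
- manip.sense(): the state, without advancing time (a new reading comes with each control period).
- manip.get_image(name): name is "scene" or "top" or "wrist"; returns (picture, depth): 384x512x3 uint8, red, green, blue; 384x512 float32, m along the optical axis (not along the pixel's ray), 0 where there is no reading.
- manip.camera_model(name): a dict with "fov_y" (degrees; the focal length in pixels is half the picture's height over the tangent of half this angle, whatever the lens; pixels are square), "cx", "cy" (the principal point, pixels), "extrinsics" (4x4, takes a point from world to camera coordinates); the wrist camera has in their place "tool_from_camera" (4x4, takes a point from camera to tool coordinates, whose origin is the TCP and whose axes are the tool frame's). Camera axes: x right, y up, looking along -z (the intrinsics and any distortion apply to the point x, -y, -z); pixel columns grow to the right and rows downward; lengths in m; the calibration is good to about 2 mm. A picture is of the moment at which its call begins: read the wrist's pose just before it. camera_model takes no time and is no camera call.
- manip.sign_off(): hands the job in, once; it reports no verdict.
The state is a dict: "time_s": time; "q": joint angles; "qvel": joint speeds; "joint_efforts": joint torques, N m; "tcp_pos": TCP position; "ee_rot": TCP orientation; "ft_force": force on the tool from outside, world axes, zero at the start; "torque": the same for the moment, N m; "finger_gap": opening from 0.0 (shut) to 1.0 (fully open).
Only numpy, scipy, OpenCV 4.12 (cv2) and the standard library are available. Lean on these libraries where they do the work, as an engineer would, in place of code of your own. Each camera call takes 0.05 s, during which the arm holds its last target. There are 200 camera calls.

## Working session

There is one attempt and no reset: what is moved stays moved. The work goes in short steps, Python scripts to look and compute and a tool call to move; the robot and the scene stay as the last step left them, time stands still between calls to the robot, and variables do not carry over. Pictures are saved under pics/ and viewed, about 8 in all and at most 12, crops included, and the job is handed in when it is done.

Besides the shell and the picture viewer there is one more tool, called after ">>>" as a command line: name --argument value ..., lists and objects as JSON in quotes. apply_moves: Moves the arm, as the interface text tells. Its arguments: {"type":"object","properties":{"motion":{"type":"array"},"grip_force":{"type":"number"}},"required":["motion"]}

```bash
ls; mkdir -p pics; python3 - <<'E'
from cell import manip
import cv2, numpy as np
for n in ("top","scene"):
    im,d=manip.get_image(n); cv2.imwrite(f"pics/{n}0.png",im[:,:,::-1]); np.save(f"pics/{n}0.npy",d)
    m=manip.camera_model(n); print(n,m)
print(manip.camera_model("wrist")); print(manip.sense())
a=cv2.imread("pics/top0.png"); cv2.imwrite("pics/top0b.png",cv2.resize(a,(800,600),interpolation=cv2.INTER_CUBIC))
E
```

```text
pics
top {'fov_y': 51.581010162911916, 'cx': 253.55698518589836, 'cy': 191.31931415960318, 'extrinsics': array([[-1.83894559e-02, -9.99830270e-01,  1.12194121e-03,
         2.09633399e-02],
       [ 9.79535064e-01, -1.77912034e-02,  2.00485737e-01,
        -5.80765132e-01],
       [-2.00431748e-01,  4.78580438e-03,  9.79695979e-01,
        -1.21069488e+00],
       [ 0.00000000e+00,  0.00000000e+00,  0.00000000e+00,
         1.00000000e+00]])}
scene {'fov_y': 53.6167089897549, 'cx': 262.7485188692309, 'cy': 192.99674260883938, 'extrinsics': array([[ 0.84646568,  0.53243806,  0.00235775, -0.4945317 ],
       [-0.34903329,  0.55153538,  0.75761764,  0.12860063],
       [ 0.40208408, -0.64212026,  0.65269438, -1.34253732],
       [ 0.        ,  0.        ,  0.        ,  1.        ]])}
{'fov_y': 59.21702630959084, 'cx': 259.21940560021693, 'cy': 190.3914830750294, 'tool_from_camera': array([[ 9.99999892e-01, -1.94573212e-04,  4.22608697e-04,
        -7.60933325e-04],
       [-6.65303676e-05, -9.58817932e-01, -2.84021424e-01,
        -7.22633086e-02],
       [ 4.60467757e-04,  2.84021366e-
[... 209 characters left out ...]
00,  6.71908556e+01,
       -9.64688989e-04,  9.00004730e+01]), 'qvel': array([ 0.01252059, -0.08463626,  0.15965095, -0.05022764,  0.07477058,
       -0.01822067]), 'joint_efforts': array([ 2.35105115e-03, -4.06509590e+01,  2.54527599e+01,  1.00977696e-02,
        1.41479636e-04, -1.36885387e-05]), 'tcp_pos': array([0.13624333, 0.50639356, 0.23855588]), 'ee_rot': array([[ 2.59805299e-01,  9.65660921e-01, -4.38086166e-04],
       [ 9.65659437e-01, -2.59805668e-01, -1.69316581e-03],
       [-1.74884133e-03,  1.68514098e-05, -9.99998471e-01]]), 'ft_force': array([ 0.29735694,  0.06219803, -0.33410477]), 'torque': array([ 0.00627939, -0.00209395, -0.03002326]), 'finger_gap': 1.0029328324594724}
```

View pics/top0b.png

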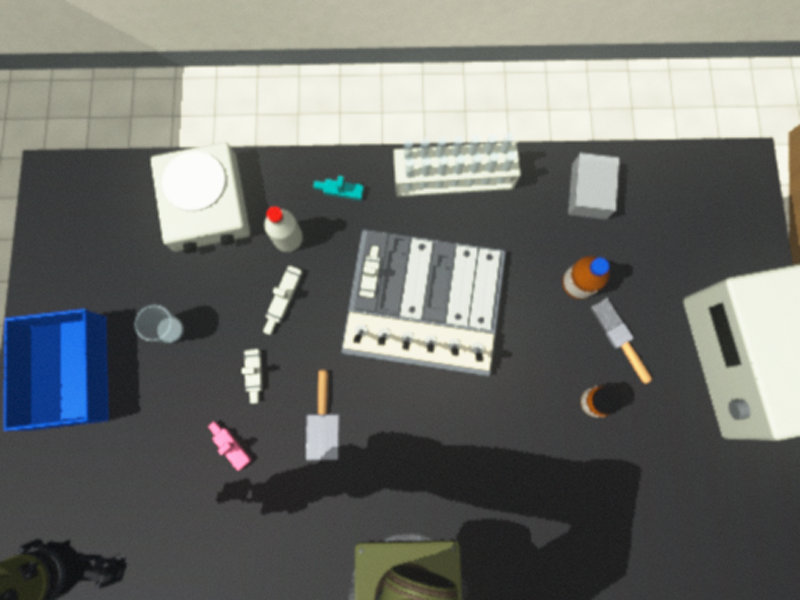

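View pics/scene0.png

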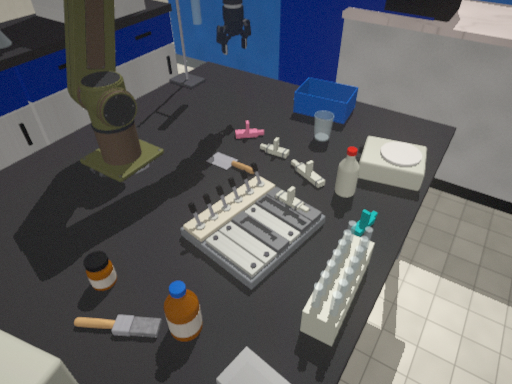

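The top view (800×600) shows the dock at about (425,300) with its toggles on the robot side. Lane 5 (left) is full, lanes 4 and 2 have empty cradles, and lanes 3, 1 and 0 are covered. The long cartridge is at (283,298), neck down-left, and the short one at (253,375), neck down. The scene view agrees. I'll enlarge this area next.

```bash
cat > h.py <<'E'
import numpy as np, cv2
from cell import manip
def cam(n, T=None):
    m=manip.camera_model(n); f=192/np.tan(np.radians(m["fov_y"]/2))
    if n=="wrist":
        W=T@m["tool_from_camera"]
    else: W=np.linalg.inv(m["extrinsics"])
    return f,m["cx"],m["cy"],W
def tool():
    s=manip.sense(); T=np.eye(4); T[:3,:3]=s["ee_rot"]; T[:3,3]=s["tcp_pos"]; return T
def ray(n,u,v,T=None):
    f,cx,cy,W=cam(n,T); return W[:3,:3]@np.array([(u-cx)/f,-(v-cy)/f,-1]), W[:3,3]
def atz(n,u,v,z,T=None):
    r,o=ray(n,u,v,T); return o+r*(z-o[2])/r[2]
def atd(n,u,v,d,T=None):
    r,o=ray(n,u,v,T); return o+r*d
def proj(n,P,T=None):
    f,cx,cy,W=cam(n,T); p=np.linalg.inv(W)@np.append(P,1); return np.array([cx+f*p[0]/-p[2], cy-f*p[1]/-p[2]])
E
python3 - <<'E'
import cv2
from h import *
a=cv2.imread("pics/top0.png")[140:275,150:330]
cv2.imwrite("pics/crop1.png",cv2.resize(a,None,fx=4.4,fy=4.4,interpolation=cv2.INTER_CUBIC))
d=np.load("pics/top0.npy")
for name,u,v in [("bench",300*.64,330*.64),("cover",463*.64,300*.64),("long body",290*.64,285*.64),("deck",390*.64,300*.64)]:
    print(name,atd("top",u,v,d[int(v),int(u)]).round(4))
E
```

```text
bench [ 0.53    0.2155 -0.0025]
cover [ 0.5799 -0.1282  0.0412]
long body [0.6243 0.2352 0.0154]
deck [0.5838 0.0231 0.0356]
```

View pics/crop1.png

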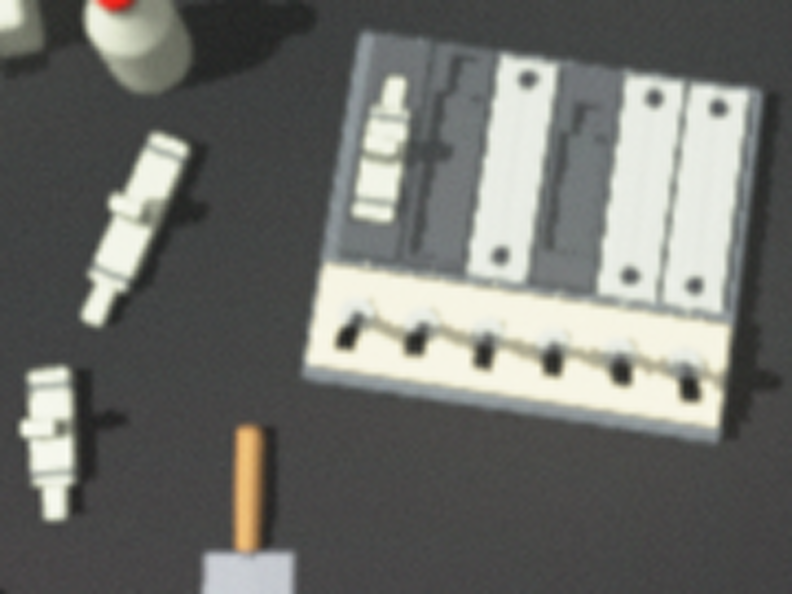

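Lane 4 has the longer pocket, so it takes the long cartridge. Lane 2 takes the short one. The pixel positions in the crop give rough coordinates, which I'll use to plan the first move.

```bash
cat >> h.py <<'E'
from scipy.spatial.transform import Rotation as Ro
def head(h):  # tool down, tool x at heading h deg
    c,s=np.cos(np.radians(h)),np.sin(np.radians(h)); return np.array([[c,s,0],[s,-c,0],[0,0,-1.]])
def plan(P,h,n=None,turn=0,maxd=40,maxr=.12,T=None):
    """rows from the present pose to P with heading h; turn=+-1 forces the sense of heading change"""
    T=tool() if T is None else T; R0=T[:3,:3]; h0=np.degrees(np.arctan2(R0[1,0],R0[0,0]))
    dh=(h-h0+180)%360-180
    if turn and np.sign(dh)!=turn and abs(dh)>1: dh+=360*turn
    d=np.array(P)-T[:3,3]
    k=n or int(max(np.ceil(np.linalg.norm(d)*1000/maxd),np.ceil(abs(np.radians(dh))/maxr),1)); k=int(np.ceil(k/5)*5)
    rows=[]; R=R0
    for i in range(k):
        rows.append(np.r_[R.T@d*1000/k, 0,0,0]); Rn=head(h0+dh*(i+1)/k)
        rows[-1][3:]=Ro.from_matrix(R.T@Rn).as_rotvec(); R=Rn
    print("h0",h0.round(2),"dh",round(dh,2),"d",d.round(4),"rows",k)
    for i,r in enumerate(rows): print([round(float(x),1) for x in r[:3]]+[round(float(x),4) for x in r[3:]], "" if (i+1)%5 else "--")
E
python3 - <<'E'
from h import *
c=lambda x,y,z:atz("top",150+x/4.4,140+y/4.4,z)
for n,x,y,z in [("L butt",170,137,.02),("L neck end",92,322,.017),("S butt",48,370,.02),("S neck end",56,518,.017),("Ltab",127,203,.059),("Stab",36,428,.059),("dTL",362,33,.03),("dTR",762,90,.03),("dBL",303,375,.0),("dBR",718,440,.0),("full tab",374,148,.095),("bottle",140,60,.05)]:
    print(n,c(x,y,z).round(4))
P=[.56,.27,.26]; plan(P,80)
E
```

```text
L butt [0.6615 0.225  0.02  ]
L neck end [0.5217 0.2813 0.017 ]
S butt [0.4861 0.3122 0.02  ]
S neck end [0.3785 0.304  0.017 ]
Ltab [0.6023 0.2492 0.059 ]
Stab [0.4401 0.3105 0.059 ]
dTL [0.7378 0.0786 0.03  ]
dTR [ 0.6874 -0.223   0.03  ]
dBL [0.4814 0.1262 0.    ]
dBR [ 0.4273 -0.1816  0.    ]
full tab [0.6312 0.0676 0.095 ]
bottle [0.7133 0.2433 0.05  ]
h0 74.94 dh 5.06 d [ 0.4238 -0.2364  0.0214] rows 15
[-7.9, 31.4, -1.4, 0.0, 0.0017, -0.0059] 
[-8.1, 31.3, -1.4, 0.0, 0.0, -0.0059] 
[-8.2, 31.3, -1.4, 0.0, 0.0, -0.0059] 
[-8.4, 31.2, -1.4, 0.0, 0.0, -0.0059] 
[-8.6, 31.2, -1.4, 0.0, 0.0, -0.0059] --
[-8.8, 31.1, -1.4, 0.0, 0.0, -0.0059] 
[-9.0, 31.1, -1.4, 0.0, 0.0, -0.0059] 
[-9.2, 31.0, -1.4, 0.0, 0.0, -0.0059] 
[-9.3, 31.0, -1.4, 0.0, 0.0, -0.0059] 
[-9.5, 30.9, -1.4, 0.0, 0.0, -0.0059] --
[-9.7, 30.9, -1.4, 0.0, 0.0, -0.0059] 
[-9.9, 30.8, -1.4, 0.0, 0.0, -0.0059] 
[-10.1, 30.7, -1.4, 0.0, 0.0, -0.0059] 
[-10.3, 30.7, -1.4, 0.0, 0.0, -0.0059] 
[-10.4, 30.6, -1.4, 0.0, 0.0, -0.0059] --
```

```bash
python3 - <<'E'
from h import *
plan([.49,.12,.26],80)
E
```

```text
h0 74.94 dh 5.06 d [ 0.3538 -0.3864  0.0214] rows 15
[-18.8, 29.5, -1.4, 0.0, 0.0017, -0.0059] 
[-18.9, 29.4, -1.4, 0.0, 0.0, -0.0059] 
[-19.1, 29.2, -1.4, 0.0, 0.0, -0.0059] 
[-19.3, 29.1, -1.4, 0.0, 0.0, -0.0059] 
[-19.4, 29.0, -1.4, 0.0, 0.0, -0.0059] --
[-19.6, 28.9, -1.4, 0.0, 0.0, -0.0059] 
[-19.8, 28.8, -1.4, 0.0, 0.0, -0.0059] 
[-19.9, 28.7, -1.4, 0.0, 0.0, -0.0059] 
[-20.1, 28.6, -1.4, 0.0, 0.0, -0.0059] 
[-20.3, 28.4, -1.4, 0.0, 0.0, -0.0059] --
[-20.4, 28.3, -1.4, 0.0, 0.0, -0.0059] 
[-20.6, 28.2, -1.4, 0.0, 0.0, -0.0059] 
[-20.8, 28.1, -1.4, 0.0, 0.0, -0.0059] 
[-20.9, 27.9, -1.4, 0.0, 0.0, -0.0059] 
[-21.1, 27.8, -1.4, 0.0, 0.0, -0.0059] --
```

>>> apply_moves --motion '[[[-19,29.3,-1.4,0,0,-0.006,1],[-19,29.3,-1.4,0,0,-0.006,1],[-19,29.3,-1.4,0,0,-0.006,1],[-19,29,-1.4,0,0,-0.006,1],[-19.4,29,-1.4,0,0,-0.006,1]]]'

```text
time_s: 0.52
tcp_pos: [0.2545, 0.3768, 0.246]
ee_rot: [[0.23, 0.973, -0.0], [0.973, -0.23, -0.001], [-0.001, -0.0, -1.0]]
ft_force: [1.3, 0.5, 0.4]
finger_gap: 1.003
```

>>> apply_moves --motion '[[[-20,29,-1.4,0,0,-0.006,1],[-20,29,-1.4,0,0,-0.006,1],[-20,28.7,-1.4,0,0,-0.006,1],[-20,28.5,-1.4,0,0,-0.006,1],[-20,28.5,-1.4,0,0,-0.006,1]]]'

```text
time_s: 0.93
tcp_pos: [0.3729, 0.2476, 0.2532]
ee_rot: [[0.201, 0.98, -0.0], [0.98, -0.201, -0.0], [-0.0, -0.0, -1.0]]
ft_force: [0.1, 0.1, 0.1]
finger_gap: 1.002
```

>>> apply_moves --motion '[[[-20.5,28,-1.4,0,0,-0.006,1],[-20.5,28,-1.4,0,0,-0.006,1],[-21,28,-1.4,0,0,-0.006,1],[-21,28,-1.4,0,0,-0.006,1],[-21,28,-1.4,0,0,-0.006,1]]]'

```text
time_s: 1.35
tcp_pos: [0.4906, 0.119, 0.26]
ee_rot: [[0.172, 0.985, -0.001], [0.985, -0.172, -0.0], [-0.0, -0.001, -1.0]]
ft_force: [-1.0, 0.8, 0.1]
finger_gap: 1.001
```

>>> apply_moves --motion '[[[0,0,0,0,0,0,1],[0,0,0,0,0,0,1],[0,0,0,0,0,0,1],[0,0,0,0,0,0,1],[0,0,0,0,0,0,1]]]'

```text
time_s: 1.77
tcp_pos: [0.4891, 0.1215, 0.2602]
ee_rot: [[0.17, 0.985, -0.001], [0.985, -0.17, 0.0], [-0.0, -0.001, -1.0]]
ft_force: [0.8, 0.6, 0.6]
finger_gap: 1.0
```

```bash
python3 - <<'E'
from h import *
s=manip.sense(); print(s["q"].round(2), s["tcp_pos"], s["time_s"])
T=tool(); np.save("pics/T1.npy",T)
im,d=manip.get_image("wrist"); cv2.imwrite("pics/w1.png",im[:,:,::-1]); np.save("pics/w1d.npy",d)
cv2.imwrite("pics/w1b.png",cv2.resize(im[:,:,::-1],(800,600),interpolation=cv2.INTER_CUBIC))
E
```

```text
[ 1.394e+01  1.239e+01 -8.160e+00  6.949e+01  1.000e-02  2.374e+01] [0.48912887 0.12150799 0.26021492] 1.7667
```

View pics/w1b.png

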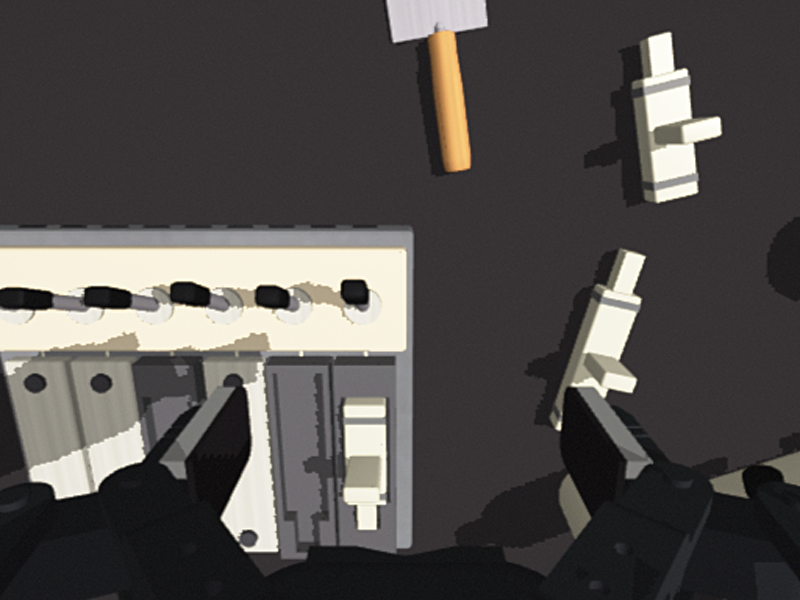

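The wrist view (800×600, image up is towards the robot) shows the short cartridge tab at about (695,130) and the long tab at (612,370). The panel's near-left corner is at (408,248) and all toggles lean to the off side. I'll shift over lane 3 so both empty pockets show between the fingers.

>>> apply_moves --motion '[[[-28,4,0,0,0,0,1],[-28,4,0,0,0,0,1],[-28,4,0,0,0,0,1],[-28,4,0,0,0,0,1],[-28,4,0,0,0,0,1]]]'

```text
time_s: 2.23
tcp_pos: [0.4852, -0.0209, 0.2605]
ee_rot: [[0.17, 0.985, 0.0], [0.985, -0.17, -0.0], [0.0, 0.0, -1.0]]
ft_force: [0.7, 0.9, -0.1]
finger_gap: 0.996
```

>>> apply_moves --motion '[[[0,0,0,0,0,0,1],[0,0,0,0,0,0,1],[0,0,0,0,0,0,1],[0,0,0,0,0,0,1],[0,0,0,0,0,0,1]]]'

```text
time_s: 2.65
tcp_pos: [0.4857, -0.0196, 0.2603]
ee_rot: [[0.17, 0.985, 0.0], [0.985, -0.17, 0.0], [0.0, 0.0, -1.0]]
ft_force: [-0.6, -0.3, -0.2]
finger_gap: 1.003
```

```bash
python3 - <<'E'
from h import *
s=manip.sense(); print(s["q"].round(2), s["tcp_pos"], s["time_s"])
T=tool(); np.save("pics/T2.npy",T)
im,d=manip.get_image("wrist"); cv2.imwrite("pics/w2.png",im[:,:,::-1]); np.save("pics/w2d.npy",d)
c=im[130:360,110:400,::-1]
cv2.imwrite("pics/w2b.png",cv2.resize(c,None,fx=2.6,fy=2.6,interpolation=cv2.INTER_CUBIC))
E
```

```text
[-2.310e+00  1.059e+01 -1.047e+01  6.894e+01  1.000e-02  7.470e+00] [ 0.48571276 -0.01956467  0.26032781] 2.65
```

View pics/w2b.png

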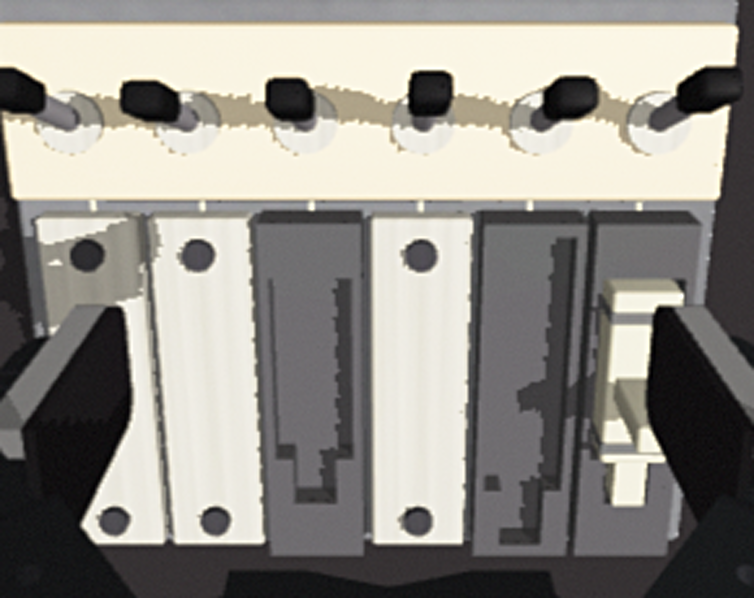

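The wrist crop shows the lane 2 short pocket (near end row 279, shoulder row 458, neck end row 502), the lane 4 long pocket (near end row 238, neck end row 543), the cover edges, and the back edge of the panel at row 199. I'll fit the dock pose from these features.

```bash
cat > dock.py <<'E'
from h import *
from scipy.optimize import least_squares
T2=np.load("pics/T2.npy"); T1=np.load("pics/T1.npy")
w=lambda x,y,z:atz("wrist",110+x/2.6,130+y/2.6,z,T2)
# (px,py,z,dock y)
Y=[(372,218,.042,46-22-0),(472,218,.042,46),(373,544,.042,2),(463,544,.042,46),
(150,218,.042,-94),(174,544,.042,-94),(265,544,.042,-50),
(257,222,.048,-46),(366,222,.048,-2),(270,555,.048,-46),(363,555,.048,-2),
(481,222,.048,50),(587,222,.048,94),(473,555,.048,50),(565,555,.048,94),(590,225,.048,98),(573,555,.048,98)]
Y[0]=(372,218,.042,2)
X=[(257,222,.048,0),(366,222,.048,0),(481,222,.048,0),(587,222,.048,0),(270,555,.048,1),(363,555,.048,1),(473,555,.048,1),(565,555,.048,1),(372,218,.042,0),(472,218,.042,0),(373,544,.042,1),(463,544,.042,1),(174,544,.042,1),(265,544,.042,1)]
def inv(p,P): # world->dock
    c,s=np.cos(p[2]),np.sin(p[2]); d=np.array(P)[:2]-p[:2]; return np.array([c*d[0]+s*d[1],-s*d[0]+c*d[1]])
YW=[(w(a,b,z),y/1000) for a,b,z,y in Y]; XW=[(w(a,b,z),k) for a,b,z,k in X]; panel=[w(13,199,.045),w(720,199,.045)]
f=lambda p:np.r_[[inv(p,P)[1]-y for P,y in YW],[inv(p,P)[0]-(p[3]+(-.084,.084)[k]) for P,k in XW],[inv(p,P)[0]+.082 for P in panel]]
r=least_squares(f,[.6,-.056,-.165,.01]); p=r.x
if __name__=="__main__":
    print("dock",p[:2].round(4),np.degrees(p[2]).round(2),"cradle cx",p[3].round(4)); print((r.fun*1000).round(1))
    for n,q in dict(s_near=(310,279),s_bodyL=(272,360),s_bodyR=(353,360),s_shl=(285,458),s_shr=(345,458),s_neckend=(315,502),s_nL=(295,480),s_nR=(336,480),
       l_near=(565,238),l_bodyR=(577,300),l_bodyR2=(563,440),l_neckend=(518,543),l_nL=(499,530),l_nR=(542,530),l_sh=(550,489)).items():
        print(n,(inv(p,w(*q,.048))*1000).round(1))
E
python3 dock.py; python3 - <<'E'
from h import *
T1=np.load("pics/T1.npy")
w=lambda x,y,z:atz("wrist",x*.64,y*.64,z,T1)
for n,q in dict(S_buttL=(650,203,.02),S_buttR=(698,194,.02),S_fL=(633,86,.02),S_fR=(689,69,.02),S_n1=(641,37,.017),S_n2=(670,33,.017),S_tabtop=(716,127,.059),
  L_neck1=(621,249,.017),L_neck2=(645,255,.017),L_f1=(598,285,.02),L_f2=(641,297,.02),L_b1=(549,428,.02),L_tabtop=(627,377,.059)).items(): print(n,w(*q).round(4))
print("bottle base near",atz("top",150+150/4.4,140+93/4.4,0).round(3))
E
```

```text
dock [ 0.6139 -0.0523] -9.81 cradle cx 0.0116
[ 0.7 -0.4  0.4 -0.1  1.6  0.4  0.3  0.4  2.3 -0.5 -0.2 -1.2 -0.5  0.2
 -0.  -3.2 -0.2 -0.3 -0.4 -0.4 -0.4  0.8  0.8  0.7  0.7  0.1  0.1 -0.4
 -0.5 -0.4 -0.4  0.1 -0.1]
s_near [-46.6 -23.9]
s_bodyL [ -7.6 -41.7]
s_bodyR [-7.6 -5.9]
s_shl [ 42.7 -37.6]
s_shr [ 42.7 -10.1]
s_neckend [ 66.6 -24.4]
s_nL [ 54.6 -33.4]
s_nR [ 54.5 -14.4]
l_near [-65.6  84.6]
l_bodyR [-36.8  91.5]
l_bodyR2 [33.1 89.4]
l_neckend [89.4 71.3]
l_nL [82.1 62. ]
l_nR [82.1 82.3]
l_sh [59.4 84.9]
S_buttL [0.488  0.2957 0.02  ]
S_buttR [0.4874 0.3291 0.02  ]
S_fL [0.4087 0.2877 0.02  ]
S_fR [0.4045 0.3245 0.02  ]
S_n1 [0.3796 0.2956 0.017 ]
S_n2 [0.3804 0.3143 0.017 ]
S_tabtop [0.4415 0.3201 0.059 ]
L_neck1 [0.5184 0.2749 0.017 ]
L_neck2 [0.5258 0.2919 0.017 ]
L_f1 [0.5417 0.2556 0.02  ]
L_f2 [0.5564 0.2864 0.02  ]
L_b1 [0.6538 0.2089 0.02  ]
L_tabtop [0.5987 0.2582 0.059 ]
bottle base near [0.702 0.244 0.   ]
```

The dock fit has residuals mostly under 1 mm, with 3.2 mm at worst, and the pockets have about 3 mm clearance per side as stated. Seats are at dock x≈1.8 mm. The long tab is at about (.600,.250), neck heading 157°. The short tab is at about (.442,.309), neck heading 184°. I'll move above the long cartridge at the grasp heading and re-measure, so camera offset cancels.

```bash
python3 - <<'E'
from h import *
plan([.600,.250,.19],157)
E
```

```text
h0 80.21 dh 76.79 d [ 0.1143  0.2696 -0.0703] rows 15
[19.0, 4.5, 4.7, -0.0, -0.0002, -0.0893] 
[18.5, 6.1, 4.7, 0.0, 0.0, -0.0893] 
[17.9, 7.8, 4.7, 0.0, 0.0, -0.0893] 
[17.2, 9.3, 4.7, 0.0, 0.0, -0.0893] 
[16.3, 10.8, 4.7, 0.0, 0.0, -0.0893] --
[15.2, 12.2, 4.7, 0.0, 0.0, -0.0893] 
[14.1, 13.5, 4.7, 0.0, 0.0, -0.0893] 
[12.8, 14.7, 4.7, 0.0, 0.0, -0.0893] 
[11.4, 15.8, 4.7, 0.0, 0.0, -0.0893] 
[10.0, 16.8, 4.7, 0.0, 0.0, -0.0893] --
[8.4, 17.6, 4.7, 0.0, 0.0, -0.0893] 
[6.8, 18.3, 4.7, 0.0, 0.0, -0.0893] 
[5.2, 18.8, 4.7, 0.0, 0.0, -0.0893] 
[3.5, 19.2, 4.7, 0.0, 0.0, -0.0893] 
[1.8, 19.4, 4.7, 0.0, 0.0, -0.0893] --
```

>>> apply_moves --motion '[[[19,4.5,4.7,0,0,-0.0893,1],[18.5,6,4.7,0,0,-0.0893,1],[18,8,4.7,0,0,-0.0893,1],[17,9.5,4.7,0,0,-0.0893,1],[16.5,11,4.7,0,0,-0.0893,1]]]'

```text
time_s: 3.12
tcp_pos: [0.5247, 0.0709, 0.2366]
ee_rot: [[-0.276, 0.961, 0.0], [0.961, 0.276, 0.0], [0.0, 0.0, -1.0]]
ft_force: [0.1, 0.2, -0.3]
finger_gap: 1.001
```

>>> apply_moves --motion '[[[15,12,4.7,0,0,-0.0893,1],[14,13.5,4.7,0,0,-0.0893,1],[13,14.5,4.7,0,0,-0.0893,1],[11.5,16,4.7,0,0,-0.0893,1],[10,17,4.7,0,0,-0.0893,1]]]'

```text
time_s: 3.53
tcp_pos: [0.5626, 0.1609, 0.2129]
ee_rot: [[-0.664, 0.748, -0.0], [0.748, 0.664, -0.0], [0.0, -0.0, -1.0]]
ft_force: [-0.3, 0.1, 0.0]
finger_gap: 0.998
```

>>> apply_moves --motion '[[[8.5,17.5,4.7,0,0,-0.0893,1],[7,18,4.7,0,0,-0.0893,1],[5,19,4.7,0,0,-0.0893,1],[3.5,19,4.7,0,0,-0.0893,1],[2,19.5,4.7,0,0,-0.0893,1]]]'

```text
time_s: 3.95
tcp_pos: [0.6003, 0.2506, 0.1893]
ee_rot: [[-0.922, 0.388, -0.0], [0.388, 0.922, -0.0], [0.0, -0.0, -1.0]]
ft_force: [0.8, 0.4, 0.2]
finger_gap: 0.999
```

>>> apply_moves --motion '[[[0,0,0,0,0,0,1],[0,0,0,0,0,0,1],[0,0,0,0,0,0,1],[0,0,0,0,0,0,1],[0,0,0,0,0,0,1]]]'

```text
time_s: 4.37
tcp_pos: [0.6002, 0.2481, 0.1903]
ee_rot: [[-0.919, 0.394, 0.0], [0.394, 0.919, -0.0], [-0.0, 0.0, -1.0]]
ft_force: [0.3, 0.5, -0.5]
finger_gap: 0.997
```

```bash
python3 - <<'E'
from h import *
s=manip.sense(); print(s["q"].round(2), s["tcp_pos"], s["time_s"])
T=tool(); np.save("pics/T3.npy",T); print(T)
im,d=manip.get_image("wrist"); cv2.imwrite("pics/w3.png",im[:,:,::-1]); np.save("pics/w3d.npy",d)
cv2.imwrite("pics/w3b.png",cv2.resize(im[:,:,::-1],(800,600),interpolation=cv2.INTER_CUBIC))
E
```

```text
[ 2.246e+01  2.844e+01  5.680e+00  6.723e+01 -1.000e-02 -4.432e+01] [0.60021814 0.24808635 0.19027966] 4.3667
[[-9.19011180e-01  3.94231372e-01  2.76978635e-04  6.00218144e-01]
 [ 3.94231370e-01  9.19011220e-01 -6.19925230e-05  2.48086348e-01]
 [-2.78985871e-04  5.22218453e-05 -9.99999960e-01  1.90279660e-01]
 [ 0.00000000e+00  0.00000000e+00  0.00000000e+00  1.00000000e+00]]
```

View pics/w3b.png

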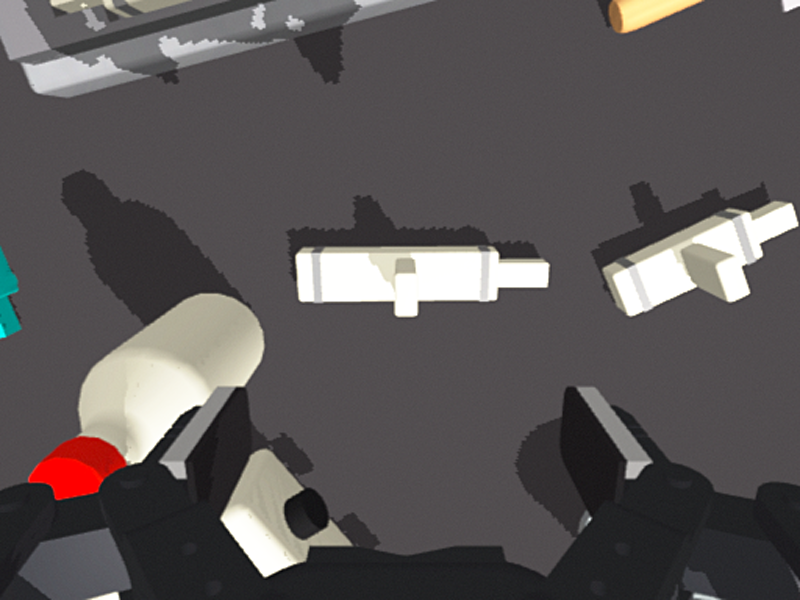

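The wrist view shows the long cartridge nearly in line with the tool, tab at about columns 393–418, and the bottle clear on the left.

```bash
python3 - <<'E'
from h import *
from dock import inv,p
T=np.load("pics/T3.npy"); Ti=np.linalg.inv(T)
def tl(x,y,z):
    P=atz("wrist",x*.64,y*.64,z,T); return P.round(4),((Ti@np.append(P,1))[:3]*1000).round(1)
for n,q in dict(b1=(297,249,.02),b2=(297,302,.02),f1=(497,246,.02),f2=(497,301,.02),n1=(550,261,.017),n2=(549,287,.017),tabL=(394,316,.059),tabR=(418,316,.059),tabLm=(394,290,.059),
  s_b1=(604,269,.02),s_b2=(630,316,.02),s_f2=(762,256,.02),s_f1=(737,210,.02),s_n1=(786,203,.017),s_n2=(798,226,.017)).items(): print(n,*tl(*q))
# dock -y side: deck edge corner etc.
im=cv2.imread("pics/w3.png"); g=im[150:205,185:355]
cv2.imwrite("pics/w3c.png",cv2.resize(g,None,fx=4.7,fy=4.7,interpolation=cv2.INTER_CUBIC))
E
```

```text
b1 [0.6538 0.2116 0.02  ] [-63.5 -12.4 170.3]
b2 [0.6683 0.2408 0.02  ] [-65.4  20.1 170.3]
f1 [0.5452 0.2562 0.02  ] [ 53.8 -14.2 170.3]
f2 [0.557  0.2878 0.02  ] [ 55.5  19.5 170.3]
n1 [0.5191 0.2779 0.017 ] [ 86.4  -4.6 173.3]
n2 [0.5248 0.293  0.017 ] [ 87.   11.5 173.3]
tabL [0.6121 0.2604 0.059 ] [ -6.   16.  131.3]
tabR [0.6003 0.2655 0.059 ] [  6.8  16.  131.3]
tabLm [0.6063 0.2473 0.059 ] [ -5.9   1.7 131.3]
s_b1 [0.4917 0.2942 0.02  ] [118.   -0.4 170.2]
s_b2 [0.4858 0.3287 0.02  ] [137.   29.  170.2]
s_f2 [0.4038 0.3234 0.02  ] [210.2  -8.3 170.2]
s_f1 [0.4112 0.2909 0.02  ] [190.7 -35.2 170.2]
s_n1 [0.3826 0.2992 0.017 ] [220.2 -38.8 173.2]
s_n2 [0.3789 0.3153 0.017 ] [229.9 -25.5 173.2]
```

View pics/w3c.png

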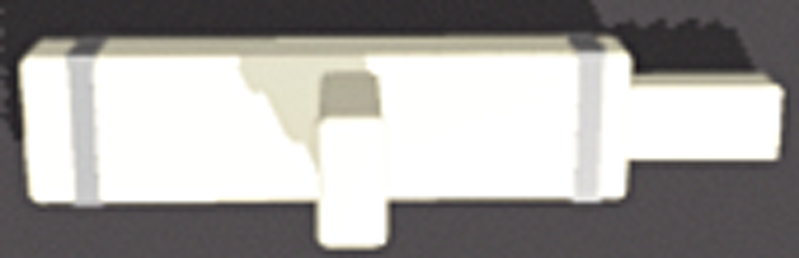

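```bash
python3 - <<'E'
from h import *
T=np.load("pics/T3.npy"); Ti=np.linalg.inv(T)
def tl(X,Y,z):
    P=atz("wrist",185+X/4.7,150+Y/4.7,z,T); return P.round(4),((Ti@np.append(P,1))[:3]*1000).round(1)
for n,q in dict(b1=(20,57,.02),b2=(33,203,.02),f1=(631,53,.02),f2=(628,198,.02),n1=(782,87,.017),n2=(780,160,.017),t1=(318,115,.059),t2=(382,115,.059),t3=(318,247,.059),t4=(388,247,.059)).items(): print(n,*tl(*q))
E
```

```text
b1 [0.6556 0.2136 0.02  ] [-64.5  -9.8 170.3]
b2 [0.6666 0.2414 0.02  ] [-63.6  20.  170.3]
f1 [0.5455 0.26   0.02  ] [ 55.  -10.6 170.3]
f2 [0.5563 0.2876 0.02  ] [ 55.9  19.  170.3]
n1 [0.5201 0.2791 0.017 ] [ 85.9  -3.2 173.3]
n2 [0.5253 0.2932 0.017 ] [ 86.7  11.9 173.3]
t1 [0.6022 0.2389 0.059 ] [ -5.4  -7.7 131.3]
t2 [0.5921 0.2432 0.059 ] [  5.6  -7.7 131.3]
t3 [0.6118 0.2609 0.059 ] [ -5.6  16.3 131.3]
t4 [0.6004 0.2657 0.059 ] [  6.8  16.3 131.3]
```

The long tab sits at (0.7, 4.5) mm in the tool frame, agreeing within about 1 mm across the body, neck and tab. I'll descend and grip.

>>> apply_moves --motion '[[[0.7,4.5,20,0,0,-0.006,1],[0,0,30,0,0,0,1],[0,0,30,0,0,0,1],[0,0,28,0,0,0,1],[0,0,20,0,0,0,1]]]'

```text
time_s: 4.83
tcp_pos: [0.6003, 0.252, 0.0597]
ee_rot: [[-0.921, 0.389, -0.002], [0.389, 0.921, -0.001], [0.002, -0.002, -1.0]]
ft_force: [0.5, 0.1, 0.8]
finger_gap: 0.999
```

>>> apply_moves --motion '[[[0,0,15,0,0,0,1],[0,0,10,0,0,0,1],[0,0,4,0,0,0,1],[0,0,0,0,0,0,1],[0,0,0,0,0,0,1]]]'

```text
time_s: 5.25
tcp_pos: [0.6022, 0.2532, 0.0337]
ee_rot: [[-0.922, 0.388, 0.001], [0.388, 0.922, 0.001], [-0.001, 0.001, -1.0]]
ft_force: [-0.6, -0.1, 0.4]
finger_gap: 0.999
```

>>> apply_moves --motion '[[[0,0,0,0,0,0,0.1],[0,0,0,0,0,0,0],[0,0,0,0,0,0,0],[0,0,0,0,0,0,0],[0,0,0,0,0,0,0]]]' --grip_force 40

```text
time_s: 5.67
tcp_pos: [0.6017, 0.2533, 0.0332]
ee_rot: [[-0.922, 0.388, 0.001], [0.388, 0.922, 0.0], [-0.0, 0.0, -1.0]]
ft_force: [-0.1, 0.5, 0.2]
finger_gap: 0.301
```

>>> apply_moves --motion '[[[0,0,0,0,0,0,0],[0,0,0,0,0,0,0],[0,0,0,0,0,0,0],[0,0,0,0,0,0,0],[0,0,0,0,0,0,0]]]'

```text
time_s: 6.08
tcp_pos: [0.6018, 0.2533, 0.0331]
ee_rot: [[-0.922, 0.388, 0.001], [0.388, 0.922, 0.0], [-0.0, 0.0, -1.0]]
ft_force: [-0.5, -0.4, 3.0]
finger_gap: 0.136
```

```bash
python3 - <<'E'
from h import *
s=manip.sense(); print(s["tcp_pos"],s["finger_gap"],s["ft_force"].round(1),s["time_s"]); print(s["ee_rot"].round(4))
from dock import p
print(p)
c,sn=np.cos(p[2]),np.sin(p[2]); R=np.array([[c,-sn],[sn,c]])
L=p[:2]+R@[.0018,.072]; S=p[:2]+R@[.0018,-.024]; print(L,S)
T=tool(); T[2,3]+=.175
V=np.array([L[0],L[1]+.05,T[2,3]+.0]); print(V,T[2,3]); plan(V,-9.8,turn=-1,T=T)
E
```

```text
[0.60181335 0.25328359 0.03312658] 0.13583010310612106 [-0.5 -0.4  3. ] 6.0833
[[-9.218e-01  3.877e-01  6.000e-04]
 [ 3.877e-01  9.218e-01  2.000e-04]
 [-5.000e-04  5.000e-04 -1.000e+00]]
[ 0.61322506 -0.05137312 -0.17130894  0.01150845]
[0.62727271 0.01926613] [ 0.61090737 -0.07532867]
[0.62727271 0.06926613 0.20812658] 0.20812657555541805
h0 157.19 dh -166.99 d [ 0.0255 -0.184   0.    ] rows 25
[-3.8, -6.4, -0.0, 0.0005, 0.0005, 0.1166] 
[-4.5, -5.9, 0.0, 0.0, 0.0, 0.1166] 
[-5.2, -5.3, 0.0, 0.0, 0.0, 0.1166] 
[-5.8, -4.7, 0.0, 0.0, 0.0, 0.1166] 
[-6.3, -4.0, 0.0, 0.0, 0.0, 0.1166] --
[-6.7, -3.2, 0.0, 0.0, 0.0, 0.1166] 
[-7.0, -2.4, 0.0, 0.0, 0.0, 0.1166] 
[-7.3, -1.6, 0.0, 0.0, 0.0, 0.1166] 
[-7.4, -0.8, 0.0, 0.0, 0.0, 0.1166] 
[-7.4, 0.1, 0.0, 0.0, 0.0, 0.1166] --
[-7.4, 1.0, 0.0, 0.0, 0.0, 0.1166] 
[-7.2, 1.8, 0.0, 0.0, 0.0, 0.1166] 
[-6.9, 2.6, 0.0, 0.0, 0.0, 0.1166] 
[-6.6, 3.4, 0.0, 0.0, 0.0, 0.1166] 
[-6.1, 4.2, 0.0, 0.0, 0.0, 0.1166] --
[-5.6, 4.9, 0.0, 0.0, 0.0, 0.1166] 
[-5.0, 5.5, 0.0, 0.0, 0.0, 0.1166] 
[-4.3, 6.0, 0.0, 0.0, 0.0, 0.1166] 
[-3.6, 6.5, 0.0, 0.0, 0.0, 0.1166] 
[-2.8, 6.9, 0.0, 0.0, 0.0, 0.1166] --
[-2.0, 7.2, 0.0, 0.0, 0.0, 0.1166] 
[-1.2, 7.3, 0.0, 0.0, 0.0, 0.1166] 
[-0.3, 7.4, 0.0, 0.0, 0.0, 0.1166] 
[0.6, 7.4, 0.0, 0.0, 0.0, 0.1166] 
[1.4, 7.3, 0.0, 0.0, 0.0, 0.1166] --
```

Gap is 0.136 (about 11.6 mm), so the tab is gripped. I'll lift 175 mm, then swing −167° to the dock.

>>> apply_moves --motion '[[[0,0,-20,0,0,0,0],[0,0,-40,0,0,0,0],[0,0,-40,0,0,0,0],[0,0,-40,0,0,0,0],[0,0,-37,0,0,0,0]]]'

```text
time_s: 6.5
tcp_pos: [0.601, 0.253, 0.2114]
ee_rot: [[-0.922, 0.388, -0.001], [0.388, 0.922, -0.0], [0.001, -0.0, -1.0]]
ft_force: [0.3, 0.1, -0.4]
finger_gap: 0.128
```

>>> apply_moves --motion '[[[-4,-6.4,0,0,0,0.1166,0],[-4.5,-6,0,0,0,0.1166,0],[-5,-5.3,0,0,0,0.1166,0],[-6,-4.7,0,0,0,0.1166,0],[-6.3,-4,0,0,0,0.1166,0]]]'

```text
time_s: 6.92
tcp_pos: [0.6064, 0.2157, 0.2091]
ee_rot: [[-0.551, 0.834, -0.001], [0.834, 0.551, -0.0], [0.0, -0.001, -1.0]]
ft_force: [-0.5, 0.3, -1.4]
finger_gap: 0.135
```

>>> apply_moves --motion '[[[-6.7,-3.2,0,0,0,0.1166,0],[-7,-2.4,0,0,0,0.1166,0],[-7.3,-1.6,0,0,0,0.1166,0],[-7.4,-0.8,0,0,0,0.1166,0],[-7.4,0,0,0,0,0.1166,0]]]'

```text
time_s: 7.33
tcp_pos: [0.6114, 0.1788, 0.209]
ee_rot: [[-0.001, 1.0, -0.002], [1.0, 0.001, -0.0], [-0.0, -0.002, -1.0]]
ft_force: [-0.2, -0.4, -0.7]
finger_gap: 0.132
```

>>> apply_moves --motion '[[[-7.4,1,0,0,0,0.1166,0],[-7.2,1.8,0,0,0,0.1166,0],[-7,2.6,0,0,0,0.1166,0],[-6.6,3.4,0,0,0,0.1166,0],[-6,4.2,0,0,0,0.1166,0]]]'

```text
time_s: 7.75
tcp_pos: [0.6165, 0.1421, 0.209]
ee_rot: [[0.55, 0.835, -0.002], [0.835, -0.55, -0.0], [-0.001, -0.001, -1.0]]
ft_force: [0.3, 0.4, -1.0]
finger_gap: 0.136
```

>>> apply_moves --motion '[[[-5.6,5,0,0,0,0.1166,0],[-5,5.5,0,0,0,0.1166,0],[-4.3,6,0,0,0,0.1166,0],[-3.6,6.5,0,0,0,0.1166,0],[-2.8,7,0,0,0,0.1166,0]]]'

```text
time_s: 8.17
tcp_pos: [0.6218, 0.1053, 0.2089]
ee_rot: [[0.919, 0.395, -0.002], [0.395, -0.919, -0.0], [-0.002, -0.0, -1.0]]
ft_force: [-0.5, 0.2, -1.0]
finger_gap: 0.133
```

>>> apply_moves --motion '[[[-2,7.2,0,0,0,0.1166,0],[-1.2,7.3,0,0,0,0.1166,0],[-0.3,7.4,0,0,0,0.1166,0],[0.6,7.4,0,0,0,0.1166,0],[1.4,7.3,0,0,0,0.1166,0]]]'

```text
time_s: 8.58
tcp_pos: [0.6269, 0.0685, 0.209]
ee_rot: [[0.984, -0.176, -0.002], [-0.176, -0.984, -0.0], [-0.002, 0.0, -1.0]]
ft_force: [0.4, 0.0, -1.2]
finger_gap: 0.133
```

>>> apply_moves --motion '[[[0,0,0,0,0,0,0],[0,0,0,0,0,0,0],[0,0,0,0,0,0,0],[0,0,0,0,0,0,0],[0,0,0,0,0,0,0]]]'

```text
time_s: 9.0
tcp_pos: [0.6273, 0.0694, 0.2097]
ee_rot: [[0.986, -0.169, -0.0], [-0.169, -0.986, 0.0], [-0.0, -0.0, -1.0]]
ft_force: [0.4, -0.3, -1.1]
finger_gap: 0.131
```

```bash
python3 - <<'E'
from h import *
s=manip.sense(); print(s["q"].round(2), s["tcp_pos"], s["time_s"],s["finger_gap"])
T=tool(); np.save("pics/T4.npy",T); print(T.round(4))
im,d=manip.get_image("wrist"); cv2.imwrite("pics/w4.png",im[:,:,::-1]); np.save("pics/w4d.npy",d)
cv2.imwrite("pics/w4b.png",cv2.resize(im[:,:,::-1],(800,600),interpolation=cv2.INTER_CUBIC))
E
```

```text
[6.3100e+00 2.6140e+01 4.7300e+00 6.8610e+01 1.0000e-02 1.0604e+02] [0.62732205 0.06937178 0.20970431] 9.0 0.13075999033931612
[[ 9.856e-01 -1.690e-01 -2.000e-04  6.273e-01]
 [-1.690e-01 -9.856e-01  2.000e-04  6.940e-02]
 [-2.000e-04 -1.000e-04 -1.000e+00  2.097e-01]
 [ 0.000e+00  0.000e+00  0.000e+00  1.000e+00]]
```

View pics/w4b.png

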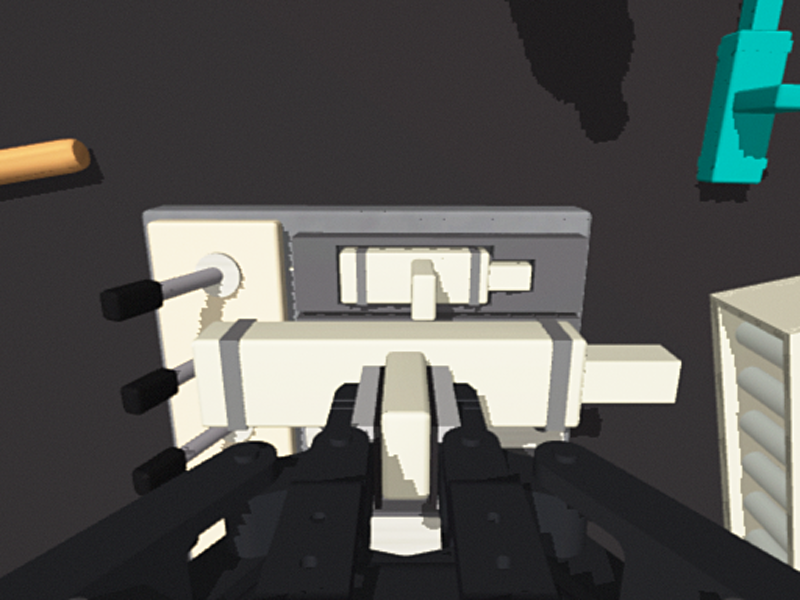

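The held long cartridge is level and in line. Behind it are the lane 5 cradle, its pocket and the panel edge. I'll locate those edges sub-pixel at this heading.

```bash
python3 - <<'E'
from h import *
from dock import inv,p
g=cv2.GaussianBlur(cv2.cvtColor(cv2.imread("pics/w4.png"),cv2.COLOR_BGR2GRAY),(3,3),0).astype(float); T=np.load("pics/T4.npy")
def prof(name,a): print(name,a.round(0).astype(int).tolist())
prof("rows140-160 @c205-215",g[140:162,205:214].mean(1)); prof("rows@c355-365",g[140:162,355:364].mean(1))
prof("rows192-206@c205",g[190:208,205:214].mean(1)); prof("@c350-365",g[190:208,352:364].mean(1))
prof("cols178-200@r165",g[163:175,176:200].mean(0)); prof("cols368-384@r165-185",g[165:185,364:386].mean(0))
prof("pocket near cols210-225@r165-185",g[163:190,208:226].mean(0)); prof("pocket neck end 330-350@r170-180",g[170:180,330:352].mean(0)); 
prof("pocket top rows 152-166@c240-300",g[150:168,285:300].mean(1)); prof("pocket bot 185-200",g[185:202,285:300].mean(1))
E
```

```text
rows140-160 @c205-215 [145, 145, 146, 146, 146, 146, 147, 145, 126, 92, 76, 85, 103, 114, 116, 115, 115, 115, 114, 114, 115, 115]
rows@c355-365 [150, 151, 153, 153, 153, 154, 155, 155, 140, 106, 81, 81, 96, 110, 113, 113, 112, 112, 113, 113, 112, 112]
rows192-206@c205 [113, 113, 113, 113, 113, 113, 113, 113, 104, 78, 57, 60, 76, 92, 114, 147, 180, 192]
@c350-365 [112, 112, 112, 112, 112, 112, 112, 113, 111, 92, 62, 56, 70, 87, 105, 124, 138, 141]
cols178-200@r165 [233, 215, 179, 136, 108, 97, 89, 84, 90, 111, 136, 138, 122, 112, 112, 113, 113, 114, 113, 113, 113, 113, 113, 113]
cols368-384@r165-185 [113, 113, 113, 113, 113, 113, 112, 113, 113, 110, 96, 73, 56, 51, 51, 52, 52, 52, 52, 52, 52, 52]
pocket near cols210-225@r165-185 [113, 113, 113, 113, 114, 114, 107, 83, 73, 123, 199, 239, 245, 244, 244, 244, 244, 245]
pocket neck end 330-350@r170-180 [241, 241, 241, 241, 241, 241, 242, 244, 240, 193, 108, 71, 92, 110, 114, 113, 112, 113, 113, 113, 112, 113]
pocket top rows 152-166@c240-300 [77, 83, 98, 111, 116, 114, 101, 88, 111, 155, 188, 214, 237, 246, 245, 244, 244, 244]
pocket bot 185-200 [242, 240, 236, 234, 233, 230, 230, 227, 190, 117, 70, 73, 88, 91, 76, 58, 55]
```

```bash
cat > dock2.py <<'E'
from h import *
from dock import inv,p
from scipy.optimize import least_squares
T4=np.load("pics/T4.npy"); w=lambda u,v,z=.048:atz("wrist",u,v,z,T4)
Y=[(w(209,151.6),.142),(w(359,152.05),.142),(w(209,198.7),.098),(w(359,199.1),.098),(w(292,156.3),.138),(w(292,196.4),.102)]
X=[(w(184.8,175),-.0724),(w(374.6,175),.0956),(w(214.6,176),-.0466),(w(342,175),.0666),(w(178.3,168,.045),-.082)]
f=lambda q:np.r_[[inv(q,P)[1]-y for P,y in Y],[inv(q,P)[0]-x for P,x in X]]
r=least_squares(f,p[:3]); q=r.x
c,sn=np.cos(q[2]),np.sin(q[2]); R=np.array([[c,-sn],[sn,c]])
L=q[:2]+R@[.0018,.072]; S=q[:2]+R@[.0018,-.024]
if __name__=="__main__":
    print("dock",q[:2],np.degrees(q[2]),"was",p[:2],np.degrees(p[2])); print((r.fun*1000).round(1)); print("L",L,"S",S)
    d=q[:2]-p[:2]; A=head(np.degrees(T4[1,0]*0-9.74))[:2,:2]-head(80.2)[:2,:2]; print("diff mm",d*1000,"e mm",np.linalg.solve(A,d)*1000)
    plan([*L,.14],np.degrees(q[2]))
    g=cv2.cvtColor(cv2.imread("pics/w4.png"),cv2.COLOR_BGR2GRAY).astype(int)
    # held cartridge, underside at TCP-.0331 -> body top z
    zt=T4[2,3]-.0331+.02; Ti=np.linalg.inv(T4)
    for n,(x,y,z) in dict(b1=(195,338,zt),b2=(203,427,zt),f1=(586,338,zt),f2=(578,427,zt),n1=(681,362,zt-.003),n2=(679,402,zt-.003)).items():
        print(n,((Ti@np.append(atz("wrist",x*.64,y*.64,z,T4),1))[:3]*1000).round(1))
E
python3 dock2.py
```

```text
dock [ 0.61321706 -0.05300334] -9.945240355170968 was [ 0.61507139 -0.05166441] -9.813535031662607
[ 0.1  0.2  0.3  0.4  0.2 -1.2 -2.2  1.3 -1.1  0.9  1.2]
L [0.6274249  0.01760386] S [ 0.61084504 -0.07695357]
diff mm [-1.85432865 -1.33893773] e mm [ 1.74168568 -0.14509066]
h0 -9.75 dh -0.2 d [ 0.0001 -0.0517 -0.0698] rows 5
[1.8, 10.2, 14.0, -0.0, 0.0001, 0.0007] 
[1.8, 10.2, 14.0, 0.0, 0.0, 0.0007] 
[1.8, 10.2, 14.0, 0.0, 0.0, 0.0007] 
[1.8, 10.2, 14.0, 0.0, 0.0, 0.0007] 
[1.8, 10.2, 14.0, 0.0, 0.0, 0.0007] --
b1 [-63.  -14.9  13.1]
b2 [-63.9  15.1  13.1]
f1 [ 54.1 -14.9  13.1]
f2 [54.5 15.1 13.1]
n1 [85.4 -5.8 16.1]
n2 [86.8  7.9 16.1]
```

`dock.py` gave slightly different results on each run, so the calibration readings may be noisy from call to call. I'll check that before relying on them.

```bash
python3 - <<'E'
from h import *
a=np.array([manip.camera_model("wrist")["tool_from_camera"] for _ in range(200)])
print(a[:,:3,3].mean(0)*1000,a[:,:3,3].std(0)*1000); print(a[:5,:3,3]*1000); print(a[:,:3,:3].std(0).max())
b=np.array([manip.sense()["tcp_pos"] for _ in range(5)]); print(b)
E
for i in 1 2 3; do python3 dock2.py | head -4; done
```

```text
[-1.07826761e-01 -7.14723235e+01 -1.35018774e+02] [0.00000000e+00 1.24900090e-13 2.49800181e-13]
[[-1.07826761e-01 -7.14723235e+01 -1.35018774e+02]
 [-1.07826761e-01 -7.14723235e+01 -1.35018774e+02]
 [-1.07826761e-01 -7.14723235e+01 -1.35018774e+02]
 [-1.07826761e-01 -7.14723235e+01 -1.35018774e+02]
 [-1.07826761e-01 -7.14723235e+01 -1.35018774e+02]]
2.7755575615628914e-15
[[0.62733476 0.06931827 0.20975542]
 [0.62733476 0.06931827 0.20975542]
 [0.62733476 0.06931827 0.20975542]
 [0.62733476 0.06931827 0.20975542]
 [0.62733476 0.06931827 0.20975542]]
dock [ 0.61321706 -0.05300334] -9.945240355170968 was [ 0.61507139 -0.05166441] -9.813535031662607
[ 0.1  0.2  0.3  0.4  0.2 -1.2 -2.2  1.3 -1.1  0.9  1.2]
L [0.6274249  0.01760386] S [ 0.61084504 -0.07695357]
diff mm [-1.85432865 -1.33893773] e mm [ 1.74168568 -0.14509066]
dock [ 0.61321706 -0.05300334] -9.945240355170968 was [ 0.61507139 -0.05166441] -9.813535031662607
[ 0.1  0.2  0.3  0.4  0.2 -1.2 -2.2  1.3 -1.1  0.9  1.2]
L [0.6274249  0.01760386] S [ 0.61084504 -0.07695357]
diff mm [-1.85432865 -1.33893773] e mm [ 1.74168568 -0.14509066]
dock [ 0.61321706 -0.05300334] -9.945240355170968 was [ 0.61507139 -0.05166441] -9.813535031662607
[ 0.1  0.2  0.3  0.4  0.2 -1.2 -2.2  1.3 -1.1  0.9  1.2]
L [0.6274249  0.01760386] S [ 0.61084504 -0.07695357]
diff mm [-1.85432865 -1.33893773] e mm [ 1.74168568 -0.14509066]
```

```bash
python3 - <<'E'
from h import *
A=[]
for i in range(8):
    m=manip.camera_model("wrist")["tool_from_camera"]; A.append(np.r_[m[:3,3]*1000,np.degrees(np.arcsin(m[2,1]))]); manip.get_image("wrist")
A=np.array(A); print(A.round(2)); print(manip.sense()["time_s"])
E
```

```text
[[-1.1000e-01 -7.1470e+01 -1.3502e+02  1.6520e+01]
 [-1.1000e-01 -7.1470e+01 -1.3502e+02  1.6520e+01]
 [-1.1000e-01 -7.1470e+01 -1.3502e+02  1.6520e+01]
 [-1.1000e-01 -7.1470e+01 -1.3502e+02  1.6520e+01]
 [-1.1000e-01 -7.1470e+01 -1.3502e+02  1.6520e+01]
 [-1.1000e-01 -7.1470e+01 -1.3502e+02  1.6520e+01]
 [-1.1000e-01 -7.1470e+01 -1.3502e+02  1.6520e+01]
 [-1.1000e-01 -7.1470e+01 -1.3502e+02  1.6520e+01]]
9.45
```

The reported calibration changes with pose but is steady at each one. Evaluated at their own poses, the two dock fits agree within 1 mm. The target for the long seat is TCP (.6271,.0183), heading −9.9°. I'll lower the cartridge towards it.

>>> apply_moves --motion '[[[1.7,10,14,0,0,0.0026,0],[1.7,10,14,0,0,0,0],[1.7,10.1,14,0,0,0,0],[1.7,10.1,14,0,0,0,0],[1.6,10.1,14,0,0,0,0]]]'

```text
time_s: 9.87
tcp_pos: [0.6271, 0.0175, 0.1393]
ee_rot: [[0.985, -0.173, 0.0], [-0.173, -0.985, -0.0], [0.0, -0.0, -1.0]]
ft_force: [-0.3, 0.7, -2.5]
finger_gap: 0.136
```

>>> apply_moves --motion '[[[0,0,10,0,0,0,0],[0,0,15,0,0,0,0],[0,0,12,0,0,0,0],[0,0,8,0,0,0,0],[0,0,4,0,0,0,0]]]'

```text
time_s: 10.28
tcp_pos: [0.6263, 0.0183, 0.0895]
ee_rot: [[0.985, -0.173, -0.002], [-0.173, -0.985, 0.0], [-0.002, 0.0, -1.0]]
ft_force: [-0.2, 0.2, -0.8]
finger_gap: 0.135
```

>>> apply_moves --motion '[[[0,0,0,0,0,0,0],[0,0,0,0,0,0,0],[0,0,0,0,0,0,0],[0,0,0,0,0,0,0],[0,0,0,0,0,0,0]]]'

```text
time_s: 10.7
tcp_pos: [0.6276, 0.018, 0.0916]
ee_rot: [[0.985, -0.173, 0.001], [-0.173, -0.985, 0.0], [0.001, -0.0, -1.0]]
ft_force: [0.6, 0.2, -2.0]
finger_gap: 0.135
```

```bash
python3 - <<'E'
from h import *
s=manip.sense(); print(s["tcp_pos"].round(4),s["ft_force"].round(1),s["finger_gap"],np.degrees(np.arctan2(s["ee_rot"][1,0],s["ee_rot"][0,0]))); print(s["ee_rot"].round(4)[2])
plan([.6271,.0183,.085],-9.9)
E
```

```text
[0.6276 0.018  0.0916] [ 0.6  0.2 -2. ] 0.13496579360038694 -9.971855718155027
[ 1.4e-03 -3.0e-04 -1.0e+00]
h0 -9.97 dh 0.07 d [-0.0005  0.0003 -0.0066] rows 5
[-0.1, -0.0, 1.3, -0.0003, -0.0014, -0.0003] 
[-0.1, -0.0, 1.3, 0.0, 0.0, -0.0003] 
[-0.1, -0.0, 1.3, 0.0, 0.0, -0.0003] 
[-0.1, -0.0, 1.3, 0.0, 0.0, -0.0003] 
[-0.1, -0.0, 1.3, 0.0, 0.0, -0.0003] --
```

>>> apply_moves --motion '[[[-0.4,-0.2,3,0,0,0,0],[0,0,4,0,0,0,0],[0,0,4,0,0,0,0],[0,0,3,0,0,0,0],[0,0,0,0,0,0,0]]]'

```text
time_s: 11.12
tcp_pos: [0.6258, 0.0181, 0.0756]
ee_rot: [[0.985, -0.173, -0.002], [-0.173, -0.985, -0.0], [-0.002, 0.0, -1.0]]
ft_force: [-1.1, 0.2, -1.8]
finger_gap: 0.134
```

>>> apply_moves --motion '[[[0,0,2,0,0,0,0],[0,0,2,0,0,0,0],[0,0,1,0,0,0,0],[0,0,0,0,0,0,0],[0,0,0,0,0,0,0]]]'

```text
time_s: 11.53
tcp_pos: [0.6267, 0.0182, 0.0718]
ee_rot: [[0.985, -0.173, -0.0], [-0.173, -0.985, -0.0], [-0.0, 0.0, -1.0]]
ft_force: [0.3, 0.7, -0.5]
finger_gap: 0.133
```

>>> apply_moves --motion '[[[0,0,1,0,0,0,0],[0,0,1,0,0,0,0],[0,0,0.7,0,0,0,0],[0,0,0,0,0,0,0],[0,0,0,0,0,0,0]]]'

```text
time_s: 11.95
tcp_pos: [0.6267, 0.0182, 0.0691]
ee_rot: [[0.985, -0.173, -0.0], [-0.173, -0.985, -0.0], [-0.0, 0.0, -1.0]]
ft_force: [0.6, 0.4, -0.4]
finger_gap: 0.136
```

>>> apply_moves --motion '[[[0,0,0,0,0,0,0],[0,0,0,0,0,0,0],[0,0,0,0,0,0,0],[0,0,0,0,0,0,0],[0,0,0,0,0,0,0]]]'

```text
time_s: 12.37
tcp_pos: [0.6267, 0.0182, 0.0691]
ee_rot: [[0.985, -0.173, -0.0], [-0.173, -0.985, -0.0], [-0.0, 0.0, -1.0]]
ft_force: [-0.4, -0.3, -0.9]
finger_gap: 0.136
```

>>> apply_moves --motion '[[[0,0,0.6,0,0,0,0],[0,0,0.4,0,0,0,0],[0,0,0,0,0,0,0],[0,0,0,0,0,0,0],[0,0,0,0,0,0,0]]]'

```text
time_s: 12.78
tcp_pos: [0.6267, 0.0182, 0.0691]
ee_rot: [[0.985, -0.173, 0.001], [-0.173, -0.985, 0.0], [0.001, -0.0, -1.0]]
ft_force: [-1.8, -0.2, 5.3]
finger_gap: 0.138
```

It's resting on the pocket floor (5 N). I'll release, lift and head for the short cartridge.

>>> apply_moves --motion '[[[0,0,0,0,0,0,0.3],[0,0,0,0,0,0,0.5],[0,0,0,0,0,0,0.6],[0,0,0,0,0,0,0.6],[0,0,0,0,0,0,0.6]]]'

```text
time_s: 13.2
tcp_pos: [0.6266, 0.0182, 0.0679]
ee_rot: [[0.985, -0.173, -0.0], [-0.173, -0.985, -0.0], [-0.0, 0.0, -1.0]]
ft_force: [0.2, 0.0, 0.9]
finger_gap: 0.596
```

>>> apply_moves --motion '[[[0,0,-5,0,0,0,0.6],[0,0,-15,0,0,0,0.6],[0,0,-30,0,0,0,0.6],[0,0,-35,0,0,0,0.6],[0,0,-35,0,0,0,0.8]]]'

```text
time_s: 13.62
tcp_pos: [0.6259, 0.0182, 0.189]
ee_rot: [[0.985, -0.173, -0.002], [-0.173, -0.985, -0.0], [-0.002, 0.0, -1.0]]
ft_force: [1.1, 0.1, 0.4]
finger_gap: 0.728
```

```bash
python3 - <<'E'
from h import *
s=manip.sense(); print(s["tcp_pos"].round(4),s["q"].round(1),s["time_s"],s["finger_gap"])
plan([.442,.306,.19],184,turn=1)
E
```

```text
[0.6259 0.0182 0.189 ] [  1.7  26.2   1.8  65.6   0.  101.6] 13.6167 0.7277115244040975
h0 -9.98 dh 193.98 d [-0.1839  0.2878  0.001 ] rows 30
[-7.7, -8.4, -0.0, 0.0003, 0.0018, -0.1129] 
[-6.7, -9.2, -0.0, 0.0, 0.0, -0.1129] 
[-5.6, -9.9, -0.0, 0.0, 0.0, -0.1129] 
[-4.5, -10.5, -0.0, 0.0, 0.0, -0.1129] 
[-3.3, -10.9, -0.0, 0.0, 0.0, -0.1129] --
[-2.0, -11.2, -0.0, 0.0, 0.0, -0.1129] 
[-0.7, -11.4, -0.0, 0.0, 0.0, -0.1129] 
[0.5, -11.4, -0.0, 0.0, 0.0, -0.1129] 
[1.8, -11.2, -0.0, 0.0, 0.0, -0.1129] 
[3.1, -11.0, -0.0, 0.0, 0.0, -0.1129] --
[4.3, -10.5, -0.0, 0.0, 0.0, -0.1129] 
[5.4, -10.0, -0.0, 0.0, 0.0, -0.1129] 
[6.5, -9.3, -0.0, 0.0, 0.0, -0.1129] 
[7.5, -8.5, -0.0, 0.0, 0.0, -0.1129] 
[8.5, -7.6, -0.0, 0.0, 0.0, -0.1129] --
[9.3, -6.6, -0.0, 0.0, 0.0, -0.1129] 
[9.9, -5.5, -0.0, 0.0, 0.0, -0.1129] 
[10.5, -4.4, -0.0, 0.0, 0.0, -0.1129] 
[10.9, -3.2, -0.0, 0.0, 0.0, -0.1129] 
[11.2, -1.9, -0.0, 0.0, 0.0, -0.1129] --
[11.4, -0.6, -0.0, 0.0, 0.0, -0.1129] 
[11.4, 0.6, -0.0, 0.0, 0.0, -0.1129] 
[11.2, 1.9, -0.0, 0.0, 0.0, -0.1129] 
[10.9, 3.2, -0.0, 0.0, 0.0, -0.1129] 
[10.5, 4.4, -0.0, 0.0, 0.0, -0.1129] --
[9.9, 5.5, -0.0, 0.0, 0.0, -0.1129] 
[9.3, 6.6, -0.0, 0.0, 0.0, -0.1129] 
[8.5, 7.6, -0.0, 0.0, 0.0, -0.1129] 
[7.5, 8.5, -0.0, 0.0, 0.0, -0.1129] 
[6.5, 9.3, -0.0, 0.0, 0.0, -0.1129] --
```

>>> apply_moves --motion '[[[-7.7,-8.4,0,0,0,-0.1129,1],[-6.7,-9.2,0,0,0,-0.1129,1],[-5.6,-10,0,0,0,-0.1129,1],[-4.5,-10.5,0,0,0,-0.1129,1],[-3.3,-11,0,0,0,-0.1129,1]]]'

```text
time_s: 14.03
tcp_pos: [0.5957, 0.0668, 0.1886]
ee_rot: [[0.923, 0.386, 0.001], [0.386, -0.923, 0.0], [0.001, 0.0, -1.0]]
ft_force: [0.4, 0.3, -0.2]
finger_gap: 1.002
```

>>> apply_moves --motion '[[[-2,-11.2,0,0,0,-0.1129,1],[-0.7,-11.4,0,0,0,-0.1129,1],[0.5,-11.4,0,0,0,-0.1129,1],[1.8,-11.2,0,0,0,-0.1129,1],[3,-11,0,0,0,-0.1129,1]]]'

```text
time_s: 14.45
tcp_pos: [0.5649, 0.1147, 0.1885]
ee_rot: [[0.573, 0.819, 0.0], [0.819, -0.573, 0.0], [0.0, 0.0, -1.0]]
ft_force: [-0.0, 0.8, -0.4]
finger_gap: 0.998
```

>>> apply_moves --motion '[[[4.3,-10.5,0,0,0,-0.1129,1],[5.4,-10,0,0,0,-0.1129,1],[6.5,-9.3,0,0,0,-0.1129,1],[7.5,-8.5,0,0,0,-0.1129,1],[8.5,-7.6,0,0,0,-0.1129,1]]]'

```text
time_s: 14.87
tcp_pos: [0.5343, 0.1626, 0.1885]
ee_rot: [[0.046, 0.999, 0.0], [0.999, -0.046, 0.0], [0.0, 0.0, -1.0]]
ft_force: [0.1, 0.7, -0.4]
finger_gap: 1.001
```

>>> apply_moves --motion '[[[9.3,-6.6,0,0,0,-0.1129,1],[10,-5.5,0,0,0,-0.1129,1],[10.5,-4.4,0,0,0,-0.1129,1],[11,-3.2,0,0,0,-0.1129,1],[11.2,-1.9,0,0,0,-0.1129,1]]]'

```text
time_s: 15.28
tcp_pos: [0.5036, 0.2107, 0.1885]
ee_rot: [[-0.496, 0.868, 0.0], [0.868, 0.496, 0.0], [-0.0, 0.0, -1.0]]
ft_force: [0.1, 0.3, 0.3]
finger_gap: 1.002
```

>>> apply_moves --motion '[[[11.4,-0.6,0,0,0,-0.1129,1],[11.4,0.6,0,0,0,-0.1129,1],[11.2,1.9,0,0,0,-0.1129,1],[11,3.2,0,0,0,-0.1129,1],[10.5,4.4,0,0,0,-0.1129,1]]]'

```text
time_s: 15.7
tcp_pos: [0.4729, 0.2587, 0.1885]
ee_rot: [[-0.883, 0.468, 0.0], [0.468, 0.883, 0.0], [-0.0, 0.0, -1.0]]
ft_force: [-0.5, 0.1, -0.1]
finger_gap: 0.998
```

>>> apply_moves --motion '[[[10,5.5,0,0,0,-0.1129,1],[9.3,6.6,0,0,0,-0.1129,1],[8.5,7.6,0,0,0,-0.1129,1],[7.5,8.5,0,0,0,-0.1129,1],[6.5,9.3,0,0,0,-0.1129,1]]]'

```text
time_s: 16.12
tcp_pos: [0.4422, 0.3066, 0.1885]
ee_rot: [[-0.997, -0.077, 0.0], [-0.077, 0.997, 0.0], [-0.0, 0.0, -1.0]]
ft_force: [-0.2, -0.5, 0.2]
finger_gap: 1.001
```

>>> apply_moves --motion '[[[0,0,0,0,0,0,1],[0,0,0,0,0,0,1],[0,0,0,0,0,0,1],[0,0,0,0,0,0,1],[0,0,0,0,0,0,1]]]'

```text
time_s: 16.53
tcp_pos: [0.4428, 0.3056, 0.1882]
ee_rot: [[-0.998, -0.069, 0.0], [-0.069, 0.998, -0.0], [-0.0, -0.0, -1.0]]
ft_force: [0.2, -0.0, 0.4]
finger_gap: 1.0
```

```bash
python3 - <<'E'
from h import *
s=manip.sense(); print(s["q"].round(2), s["tcp_pos"], s["time_s"])
T=tool(); np.save("pics/T5.npy",T); print(T.round(4))
im,d=manip.get_image("wrist"); cv2.imwrite("pics/w5.png",im[:,:,::-1])
print(proj("wrist",[.442,.309,.059],T))
c=im[110:240,160:360,::-1]
cv2.imwrite("pics/w5b.png",cv2.resize(c,None,fx=4,fy=4,interpolation=cv2.INTER_CUBIC))
E
```

```text
[ 3.462e+01  1.768e+01 -1.180e+01  6.052e+01 -1.000e-02 -5.936e+01] [0.44275793 0.30559788 0.18816256] 16.5333
[[-9.976e-01 -6.940e-02  2.000e-04  4.428e-01]
 [-6.940e-02  9.976e-01 -1.000e-04  3.056e-01]
 [-1.000e-04 -1.000e-04 -1.000e+00  1.882e-01]
 [ 0.000e+00  0.000e+00  0.000e+00  1.000e+00]]
[259.50354787 188.3847045 ]
```

View pics/w5b.png

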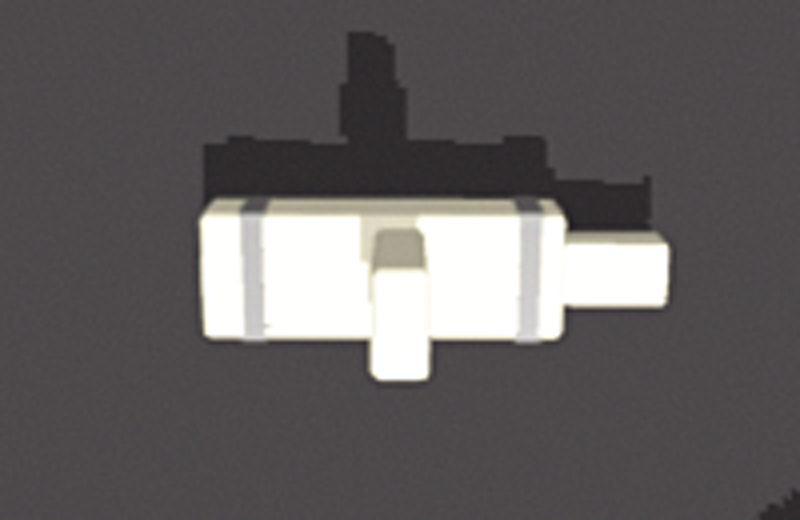

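The crop shows the short cartridge in line with the tool: body top face rows 215–340, neck end at x=668, tab top x 370–430, y 268–380.

```bash
python3 - <<'E'
from h import *
T=np.load("pics/T5.npy"); Ti=np.linalg.inv(T)
for n,(X,Y,z) in dict(b1=(200,215,.02),b2=(205,340,.02),f1=(567,214,.02),f2=(563,339,.02),n1=(669,244,.017),n2=(667,306,.017),t1=(372,268,.059),t2=(428,268,.059),t3=(370,380,.059),t4=(430,380,.059)).items():
    P=atz("wrist",160+X/4-.4,110+Y/4-.4,z,T); print(n,P.round(4),((Ti@np.append(P,1))[:3]*1000).round(1))
E
```

```text
b1 [0.4884 0.2996 0.02  ] [-45.   -9.1 168.2]
b2 [0.4863 0.3295 0.02  ] [-45.1  20.8 168.2]
f1 [0.4047 0.2936 0.02  ] [ 38.8  -9.3 168.2]
f2 [0.4025 0.3234 0.02  ] [ 38.9  20.6 168.2]
n1 [0.3799 0.2996 0.017 ] [ 63.1  -1.6 171.2]
n2 [0.3785 0.3145 0.017 ] [ 63.5  13.4 171.2]
t1 [0.4482 0.2995 0.059 ] [ -5.   -6.4 129.2]
t2 [0.437  0.2987 0.059 ] [  6.3  -6.4 129.2]
t3 [0.4471 0.3233 0.059 ] [ -5.6  17.4 129.2]
t4 [0.4348 0.3225 0.059 ] [  6.8  17.4 129.2]
```

>>> apply_moves --motion '[[[0.6,5.7,20,0,0,0,1],[0,0,30,0,0,0,1],[0,0,30,0,0,0,1],[0,0,27,0,0,0,1],[0,0,20,0,0,0,1]]]'

```text
time_s: 17.0
tcp_pos: [0.4406, 0.3107, 0.0589]
ee_rot: [[-0.998, -0.07, -0.002], [-0.07, 0.998, -0.001], [0.002, -0.001, -1.0]]
ft_force: [-0.5, 1.0, 0.2]
finger_gap: 0.999
```

>>> apply_moves --motion '[[[0,0,15,0,0,0,1],[0,0,10,0,0,0,1],[0,0,3,0,0,0,1],[0,0,0,0,0,0,1],[0,0,0,0,0,0,1]]]'

```text
time_s: 17.42
tcp_pos: [0.4421, 0.3121, 0.0338]
ee_rot: [[-0.997, -0.071, 0.001], [-0.071, 0.997, 0.001], [-0.001, 0.001, -1.0]]
ft_force: [0.1, -1.0, -0.6]
finger_gap: 1.003
```

>>> apply_moves --motion '[[[0,0,0,0,0,0,0.1],[0,0,0,0,0,0,0],[0,0,0,0,0,0,0],[0,0,0,0,0,0,0],[0,0,0,0,0,0,0]]]' --grip_force 40

```text
time_s: 17.83
tcp_pos: [0.4416, 0.3119, 0.0335]
ee_rot: [[-0.997, -0.071, 0.001], [-0.071, 0.997, 0.0], [-0.001, 0.0, -1.0]]
ft_force: [-0.5, -0.1, -0.3]
finger_gap: 0.301
```

>>> apply_moves --motion '[[[0,0,0,0,0,0,0],[0,0,0,0,0,0,0],[0,0,0,0,0,0,0],[0,0,0,0,0,0,0],[0,0,0,0,0,0,0]]]'

```text
time_s: 18.25
tcp_pos: [0.4415, 0.3119, 0.0333]
ee_rot: [[-0.997, -0.071, 0.0], [-0.071, 0.997, 0.0], [-0.0, 0.0, -1.0]]
ft_force: [-0.4, -0.7, 3.8]
finger_gap: 0.135
```

>>> apply_moves --motion '[[[0,0,-20,0,0,0,0],[0,0,-40,0,0,0,0],[0,0,-40,0,0,0,0],[0,0,-40,0,0,0,0],[0,0,-20,0,0,0,0]]]'

```text
time_s: 18.67
tcp_pos: [0.4429, 0.3128, 0.1977]
ee_rot: [[-0.997, -0.071, 0.005], [-0.071, 0.997, 0.003], [-0.005, 0.003, -1.0]]
ft_force: [0.4, 0.3, -0.4]
finger_gap: 0.13
```

```bash
python3 - <<'E'
from h import *
s=manip.sense(); print(s["tcp_pos"].round(4),s["q"].round(1),s["time_s"],s["finger_gap"])
# seat S: mean of both dock fits, minus camera offset .6 mm along tool x
a=np.radians(-9.9); o=np.array([.61355,-.05265]); R=np.array([[np.cos(a),-np.sin(a)],[np.sin(a),np.cos(a)]])
print("L",o+R@[.0012,.0723],"S",o+R@[.0012,-.0237])
S=o+R@[.0012,-.0237]
plan([*S,.19],-9.9,turn=-1)
E
```

```text
[0.4429 0.3128 0.1977] [ 35.2  17.5 -10.6  61.6  -0.  -58.9] 18.6667 0.12988990666254474
L [0.62716261 0.01836709] S [ 0.61065741 -0.07620341]
h0 -175.91 dh -193.99 d [ 0.1678 -0.389  -0.0077] rows 30
[-4.7, -13.3, 0.2, 0.0033, 0.0048, 0.1129] 
[-6.1, -12.7, 0.3, 0.0, 0.0, 0.1129] 
[-7.5, -12.0, 0.3, 0.0, 0.0, 0.1129] 
[-8.8, -11.0, 0.3, 0.0, 0.0, 0.1129] 
[-10.0, -10.0, 0.3, 0.0, 0.0, 0.1129] --
[-11.1, -8.8, 0.3, 0.0, 0.0, 0.1129] 
[-12.0, -7.5, 0.3, 0.0, 0.0, 0.1129] 
[-12.7, -6.1, 0.3, 0.0, 0.0, 0.1129] 
[-13.3, -4.6, 0.3, 0.0, 0.0, 0.1129] 
[-13.8, -3.1, 0.3, 0.0, 0.0, 0.1129] --
[-14.0, -1.5, 0.3, 0.0, 0.0, 0.1129] 
[-14.1, 0.1, 0.3, 0.0, 0.0, 0.1129] 
[-14.0, 1.7, 0.3, 0.0, 0.0, 0.1129] 
[-13.7, 3.2, 0.3, 0.0, 0.0, 0.1129] 
[-13.3, 4.8, 0.3, 0.0, 0.0, 0.1129] --
[-12.7, 6.2, 0.3, 0.0, 0.0, 0.1129] 
[-11.9, 7.6, 0.3, 0.0, 0.0, 0.1129] 
[-10.9, 8.9, 0.3, 0.0, 0.0, 0.1129] 
[-9.9, 10.1, 0.3, 0.0, 0.0, 0.1129] 
[-8.7, 11.1, 0.3, 0.0, 0.0, 0.1129] --
[-7.4, 12.0, 0.3, 0.0, 0.0, 0.1129] 
[-6.0, 12.8, 0.3, 0.0, 0.0, 0.1129] 
[-4.5, 13.4, 0.3, 0.0, 0.0, 0.1129] 
[-2.9, 13.8, 0.3, 0.0, 0.0, 0.1129] 
[-1.4, 14.1, 0.3, 0.0, 0.0, 0.1129] --
[0.2, 14.1, 0.3, 0.0, 0.0, 0.1129] 
[1.8, 14.0, 0.3, 0.0, 0.0, 0.1129] 
[3.4, 13.7, 0.3, 0.0, 0.0, 0.1129] 
[4.9, 13.2, 0.3, 0.0, 0.0, 0.1129] 
[6.4, 12.6, 0.3, 0.0, 0.0, 0.1129] --
```

>>> apply_moves --motion '[[[-4.7,-13.3,0,0,0,0.1129,0],[-6,-12.7,0,0,0,0.1129,0],[-7.5,-12,0,0,0,0.1129,0],[-8.8,-11,0,0,0,0.1129,0],[-10,-10,0,0,0,0.1129,0]]]'

```text
time_s: 19.08
tcp_pos: [0.4691, 0.2462, 0.1927]
ee_rot: [[-0.878, 0.478, -0.001], [0.478, 0.878, -0.0], [0.0, -0.001, -1.0]]
ft_force: [0.6, 0.8, -0.5]
finger_gap: 0.136
```

>>> apply_moves --motion '[[[-11,-8.8,0,0,0,0.1129,0],[-12,-7.5,0,0,0,0.1129,0],[-12.7,-6,0,0,0,0.1129,0],[-13.3,-4.6,0,0,0,0.1129,0],[-13.8,-3,0,0,0,0.1129,0]]]'

```text
time_s: 19.5
tcp_pos: [0.497, 0.1814, 0.1926]
ee_rot: [[-0.486, 0.874, -0.001], [0.874, 0.486, -0.0], [0.0, -0.001, -1.0]]
ft_force: [0.5, -0.1, -1.2]
finger_gap: 0.137
```

>>> apply_moves --motion '[[[-14,-1.5,0,0,0,0.1129,0],[-14,0,0,0,0,0.1129,0],[-14,1.7,0,0,0,0.1129,0],[-13.7,3.2,0,0,0,0.1129,0],[-13.3,4.8,0,0,0,0.1129,0]]]'

```text
time_s: 19.92
tcp_pos: [0.5247, 0.1168, 0.1925]
ee_rot: [[0.057, 0.998, -0.001], [0.998, -0.057, -0.0], [-0.0, -0.001, -1.0]]
ft_force: [-0.2, -0.6, -0.4]
finger_gap: 0.132
```

>>> apply_moves --motion '[[[-12.7,6.2,0,0,0,0.1129,0],[-12,7.6,0,0,0,0.1129,0],[-11,9,0,0,0,0.1129,0],[-10,10,0,0,0,0.1129,0],[-8.7,11,0,0,0,0.1129,0]]]'

```text
time_s: 20.33
tcp_pos: [0.5523, 0.0517, 0.1925]
ee_rot: [[0.582, 0.813, -0.001], [0.813, -0.582, -0.0], [-0.001, -0.001, -1.0]]
ft_force: [0.3, 0.6, -0.7]
finger_gap: 0.13
```

>>> apply_moves --motion '[[[-7.4,12,0,0,0,0.1129,0],[-6,12.8,0,0,0,0.1129,0],[-4.5,13.4,0,0,0,0.1129,0],[-3,13.8,0,0,0,0.1129,0],[-1.4,14,0,0,0,0.1129,0]]]'

```text
time_s: 20.75
tcp_pos: [0.58, -0.0132, 0.1925]
ee_rot: [[0.927, 0.375, -0.001], [0.375, -0.927, -0.0], [-0.001, -0.0, -1.0]]
ft_force: [0.6, 0.6, -0.3]
finger_gap: 0.133
```

>>> apply_moves --motion '[[[0,14,0,0,0,0.1129,0],[1.8,14,0,0,0,0.1129,0],[3.4,13.7,0,0,0,0.1129,0],[5,13.2,0,0,0,0.1129,0],[6.4,12.6,0,0,0,0.1129,0]]]'

```text
time_s: 21.17
tcp_pos: [0.6078, -0.0778, 0.1924]
ee_rot: [[0.984, -0.179, -0.001], [-0.179, -0.984, 0.0], [-0.001, 0.0, -1.0]]
ft_force: [0.1, -0.6, -1.5]
finger_gap: 0.137
```

>>> apply_moves --motion '[[[0,0,0,0,0,0,0],[0,0,0,0,0,0,0],[0,0,0,0,0,0,0],[0,0,0,0,0,0,0],[0,0,0,0,0,0,0]]]'

```text
time_s: 21.58
tcp_pos: [0.6076, -0.0765, 0.1931]
ee_rot: [[0.985, -0.172, -0.0], [-0.172, -0.985, 0.0], [-0.0, -0.0, -1.0]]
ft_force: [-0.5, 0.4, -1.6]
finger_gap: 0.134
```

```bash
python3 - <<'E'
from h import *
s=manip.sense(); print(s["tcp_pos"].round(4),s["time_s"],s["finger_gap"],s["ee_rot"].round(4).tolist())
im,d=manip.get_image("wrist"); cv2.imwrite("pics/w6.png",im[:,:,::-1]); np.save("pics/T6.npy",tool())
cv2.imwrite("pics/w6b.png",cv2.resize(im[:,:,::-1],(800,600),interpolation=cv2.INTER_CUBIC))
plan([.6107,-.0762,.135],-9.9)
E
```

```text
[ 0.6076 -0.0765  0.1931] 21.5833 0.13411219008943148 [[0.9852, -0.1715, -0.0004], [-0.1715, -0.9852, 0.0003], [-0.0005, -0.0002, -1.0]]
h0 -9.89 dh -0.01 d [ 0.003   0.0003 -0.0581] rows 5
[0.6, -0.2, 11.6, -0.0001, 0.0003, 0.0] 
[0.6, -0.2, 11.6, 0.0, 0.0, 0.0] 
[0.6, -0.2, 11.6, 0.0, 0.0, 0.0] 
[0.6, -0.2, 11.6, 0.0, 0.0, 0.0] 
[0.6, -0.2, 11.6, 0.0, 0.0, 0.0] --
```

View pics/w6b.png

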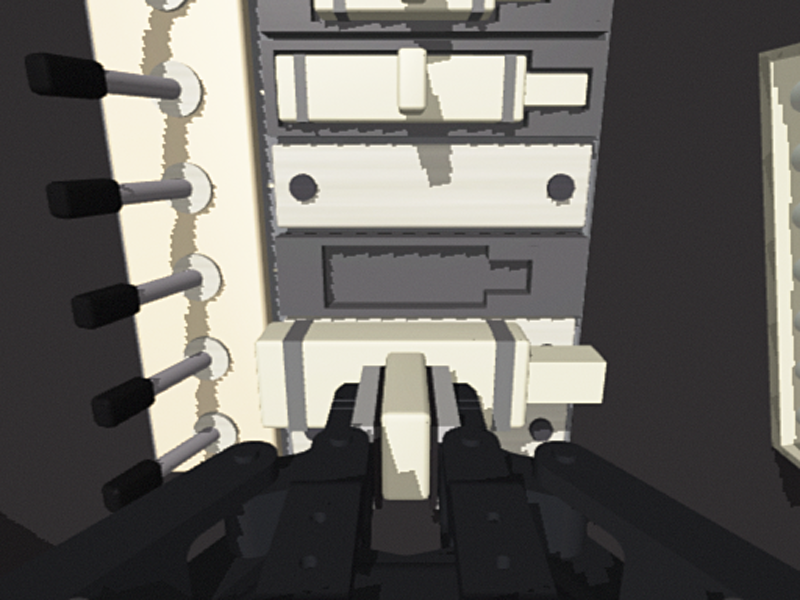

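The long cartridge lies flat and home in lane 4, and the lane 2 pocket is in full view (x 324→531, rows 247→307). I'll check the target against it.

```bash
python3 - <<'E'
from h import *
T=np.load("pics/T6.npy"); Ti=np.linalg.inv(T)
def t(x,y,z):
    P=atz("wrist",(x+.5)*.64-.5,(y+.5)*.64-.5,z,T); return P.round(4),((Ti@np.append(P,1))[:3]*1000).round(1)
for n,q in dict(nearT=(324,247,.048),nearB=(326,307,.048),topmid=(410,247,.048),botmid=(410,307,.048),shT=(489,247,.048),shB=(487,307,.048),neckT=(531,262,.048),neckB=(530,293,.048),crT=(410,236,.048),crB=(410,319,.048)).items(): print(n,*t(*q))
zt=T[2,3]-.0333+.02
for n,q in dict(b1=(257,338,zt),b2=(263,427,zt),f1=(529,338,zt),f2=(526,427,zt),n1=(605,361,zt-.003),n2=(602,403,zt-.003)).items(): print(n,*t(*q))
E
```

```text
nearT [ 0.5674 -0.0524  0.048 ] [-43.9 -16.9 145.1]
nearB [ 0.5612 -0.0857  0.048 ] [-44.2  17.  145.1]
topmid [ 0.613  -0.0603  0.048 ] [  2.4 -16.9 145.1]
botmid [ 0.6073 -0.0937  0.048 ] [  2.5  17.  145.1]
shT [ 0.6549 -0.0676  0.048 ] [ 44.9 -16.9 145.1]
shB [ 0.6495 -0.101   0.048 ] [ 45.4  17.  145.1]
neckT [ 0.6763 -0.0797  0.048 ] [ 68.1  -8.6 145.1]
neckB [ 0.6739 -0.0971  0.048 ] [ 68.7   8.9 145.1]
crT [ 0.614  -0.0544  0.048 ] [  2.4 -22.8 145.1]
crB [ 0.6061 -0.1006  0.048 ] [  2.5  24.  145.1]
b1 [ 0.5664 -0.0542  0.1798] [-44.6 -14.9  13.3]
b2 [ 0.5607 -0.0837  0.1798] [-45.1  15.1  13.3]
f1 [ 0.6467 -0.0682  0.1798] [ 37.  -14.9  13.3]
f2 [ 0.6426 -0.098   0.1798] [38.  15.1 13.3]
n1 [ 0.6697 -0.0811  0.1768] [61.8 -6.1 16.3]
n2 [ 0.6678 -0.0954  0.1768] [62.4  8.3 16.3]
```

>>> apply_moves --motion '[[[1.7,-0.2,10,0,0,0,0],[1.7,-0.2,25,0,0,0,0],[0,0,30,0,0,0,0],[0,0,25,0,0,0,0],[0,0,10,0,0,0,0]]]'

```text
time_s: 22.05
tcp_pos: [0.6085, -0.0768, 0.0888]
ee_rot: [[0.985, -0.173, -0.006], [-0.173, -0.985, 0.001], [-0.007, 0.0, -1.0]]
ft_force: [-0.7, 0.4, -0.2]
finger_gap: 0.132
```

>>> apply_moves --motion '[[[0,0,0,0,0,0,0],[0,0,0,0,0,0,0],[0,0,0,0,0,0,0],[0,0,0,0,0,0,0],[0,0,0,0,0,0,0]]]'

```text
time_s: 22.47
tcp_pos: [0.6128, -0.0776, 0.0948]
ee_rot: [[0.985, -0.173, 0.003], [-0.173, -0.985, -0.0], [0.003, -0.0, -1.0]]
ft_force: [-0.5, 0.2, -0.3]
finger_gap: 0.133
```

>>> apply_moves --motion '[[[0,0,4,0,0,0,0],[0,0,4,0,0,0,0],[0,0,4,0,0,0,0],[0,0,3,0,0,0,0],[0,0,0,0,0,0,0]]]'

```text
time_s: 22.88
tcp_pos: [0.6106, -0.0773, 0.0769]
ee_rot: [[0.985, -0.173, -0.002], [-0.173, -0.985, 0.0], [-0.002, 0.0, -1.0]]
ft_force: [-0.1, 1.1, -1.5]
finger_gap: 0.132
```

>>> apply_moves --motion '[[[0,0,2,0,0,0,0],[0,0,2,0,0,0,0],[0,0,0,0,0,0,0],[0,0,0,0,0,0,0],[0,0,0,0,0,0,0]]]'

```text
time_s: 23.3
tcp_pos: [0.6115, -0.0774, 0.0741]
ee_rot: [[0.985, -0.173, 0.0], [-0.173, -0.985, -0.0], [0.0, -0.0, -1.0]]
ft_force: [0.2, -0.1, -1.3]
finger_gap: 0.134
```

>>> apply_moves --motion '[[[0,0,1.5,0,0,0,0],[0,0,1.5,0,0,0,0],[0,0,1,0,0,0,0],[0,0,0.7,0,0,0,0],[0,0,0,0,0,0,0]]]'

```text
time_s: 23.72
tcp_pos: [0.6114, -0.0774, 0.0694]
ee_rot: [[0.985, -0.173, -0.0], [-0.173, -0.985, 0.0], [-0.0, -0.0, -1.0]]
ft_force: [-0.3, 0.3, -0.6]
finger_gap: 0.136
```

>>> apply_moves --motion '[[[0,0,0.5,0,0,0,0],[0,0,0.5,0,0,0,0],[0,0,0,0,0,0,0],[0,0,0,0,0,0,0],[0,0,0,0,0,0,0]]]'

```text
time_s: 24.13
tcp_pos: [0.6115, -0.0774, 0.0693]
ee_rot: [[0.985, -0.173, 0.001], [-0.173, -0.985, -0.0], [0.001, -0.0, -1.0]]
ft_force: [-1.8, -0.3, 5.3]
finger_gap: 0.133
```

Seated on the pocket floor. I'll release, lift, shut the gripper and plan the toggle approach.

>>> apply_moves --motion '[[[0,0,0,0,0,0,0.3],[0,0,0,0,0,0,0.5],[0,0,0,0,0,0,0.6],[0,0,0,0,0,0,0.6],[0,0,0,0,0,0,0.6]]]'

```text
time_s: 24.55
tcp_pos: [0.6114, -0.0774, 0.0682]
ee_rot: [[0.985, -0.173, -0.0], [-0.173, -0.985, 0.0], [-0.0, 0.0, -1.0]]
ft_force: [1.3, -0.2, 0.0]
finger_gap: 0.602
```

>>> apply_moves --motion '[[[0,0,-5,0,0,0,0.6],[0,0,-15,0,0,0,0.6],[0,0,-30,0,0,0,0.6],[0,0,-35,0,0,0,0.6],[0,0,-40,0,0,0,0.6]]]'

```text
time_s: 24.97
tcp_pos: [0.61, -0.0772, 0.1935]
ee_rot: [[0.985, -0.173, -0.004], [-0.173, -0.985, 0.0], [-0.004, 0.0, -1.0]]
ft_force: [1.2, 0.3, -0.0]
finger_gap: 0.599
```

>>> apply_moves --motion '[[[-20,0,0,0,0,0,0.6],[-25,0,0,0,0,0,0.4],[-25,0,0,0,0,0,0.2],[-25,0,0,0,0,0,0],[-15,0,0,0,0,0,0]]]'

```text
time_s: 25.38
tcp_pos: [0.5003, -0.0579, 0.1937]
ee_rot: [[0.985, -0.173, -0.002], [-0.173, -0.985, 0.0], [-0.002, 0.0, -1.0]]
ft_force: [-1.5, 0.5, -0.2]
finger_gap: 0.036
```

>>> apply_moves --motion '[[[-20,0,0,0,0,0,0],[-25,0,0,0,0,0,0],[-20,0,0,0,0,0,0],[0,0,0,0,0,0,0],[0,0,0,0,0,0,0]]]'

```text
time_s: 25.8
tcp_pos: [0.4384, -0.047, 0.194]
ee_rot: [[0.985, -0.173, 0.001], [-0.173, -0.985, -0.0], [0.001, -0.0, -1.0]]
ft_force: [0.2, -0.4, 0.2]
finger_gap: 0.002
```

```bash
python3 - <<'E'
from h import *
s=manip.sense(); print(s["tcp_pos"].round(4),s["time_s"],s["finger_gap"],np.degrees(np.arctan2(s["ee_rot"][1,0],s["ee_rot"][0,0])))
a=np.radians(-9.9); o=np.array([.6133,-.0530]); R=np.array([[np.cos(a),-np.sin(a)],[np.sin(a),np.cos(a)]])
print("dock coords",R.T@(s["tcp_pos"][:2]-o))
im,d=manip.get_image("wrist"); cv2.imwrite("pics/w7.png",im[:,:,::-1])
im,d=manip.get_image("top"); cv2.imwrite("pics/top1.png",im[:,:,::-1])
A=cv2.resize(cv2.imread("pics/w7.png"),(640,480)); B=cv2.resize(cv2.imread("pics/top1.png")[140:250,215:335],None,fx=4,fy=4,interpolation=cv2.INTER_CUBIC)
cv2.imwrite("pics/w7b.png",A)
plan([*(o+R@[-.190,-.024]),.15],-9.9)
E
```

```text
[ 0.4384 -0.047   0.194 ] 25.8 0.0018950698835349619 -9.963805175172133
dock coords [-0.17329629 -0.02413215]
h0 -9.97 dh 0.07 d [-0.0183  0.0033 -0.044 ] rows 5
[-3.7, -0.0, 8.8, -0.0001, -0.0022, -0.0003] 
[-3.7, -0.0, 8.8, 0.0, 0.0, -0.0003] 
[-3.7, -0.0, 8.8, 0.0, 0.0, -0.0003] 
[-3.7, -0.0, 8.8, 0.0, 0.0, -0.0003] 
[-3.7, -0.0, 8.8, 0.0, 0.0, -0.0003] --
```

View pics/w7b.png

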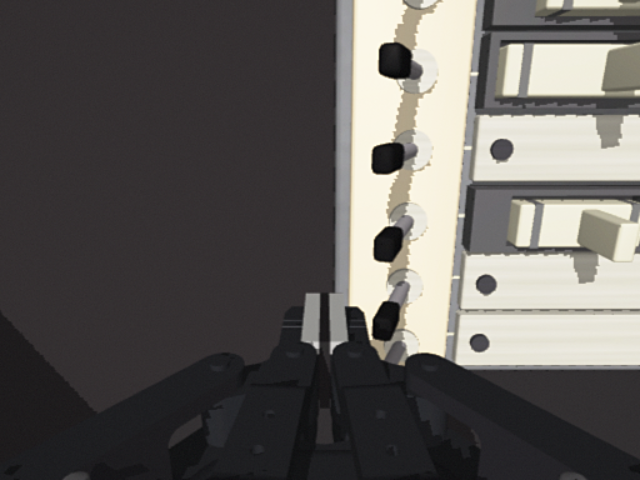

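Both cartridges look seated and all toggles are still off. The shut tool is in line with toggle 2 (dock y −24). I'll back off, go down to TCP z≈0.100 and push.

>>> apply_moves --motion '[[[-10,0,0,0,0,0,0],[-10,0,14,0,0,0,0],[0,0,30,0,0,0,0],[0,0,30,0,0,0,0],[0,0,20,0,0,0,0]]]'

```text
time_s: 26.32
tcp_pos: [0.4184, -0.0436, 0.0976]
ee_rot: [[0.985, -0.173, -0.001], [-0.173, -0.985, 0.0], [-0.001, 0.0, -1.0]]
ft_force: [0.2, -0.9, -0.4]
finger_gap: 0.001
```

>>> apply_moves --motion '[[[0,0,0,0,0,0,0],[0,0,0,0,0,0,0],[0,0,0,0,0,0,0],[8,0,0,0,0,0,0],[10,0,0,0,0,0,0]]]'

```text
time_s: 26.73
tcp_pos: [0.4386, -0.0469, 0.1008]
ee_rot: [[0.985, -0.173, 0.003], [-0.173, -0.985, -0.0], [0.003, -0.0, -1.0]]
ft_force: [-0.1, 0.1, 0.3]
finger_gap: 0.003
```

>>> apply_moves --motion '[[[8,0,0,0,0,0,0],[8,0,0,0,0,0,0],[8,0,0,0,0,0,0],[8,0,0,0,0,0,0],[8,0,0,0,0,0,0]]]'

```text
time_s: 27.15
tcp_pos: [0.477, -0.0538, 0.0993]
ee_rot: [[0.985, -0.173, -0.001], [-0.173, -0.985, 0.0], [-0.001, 0.0, -1.0]]
ft_force: [-2.1, 1.2, 2.5]
finger_gap: 0.002
```

>>> apply_moves --motion '[[[6,0,0,0,0,0,0],[4,0,0,0,0,0,0],[2,0,0,0,0,0,0],[0,0,0,0,0,0,0],[0,0,0,0,0,0,0]]]'

```text
time_s: 27.57
tcp_pos: [0.4889, -0.0558, 0.0994]
ee_rot: [[0.985, -0.173, 0.001], [-0.173, -0.985, -0.0], [0.001, -0.0, -1.0]]
ft_force: [0.3, -0.1, 0.3]
finger_gap: -0.0
```

```bash
cat >> h.py <<'E'
def dk():
    s=manip.sense(); a=np.radians(-9.9); o=np.array([.6133,-.0530]); R=np.array([[np.cos(a),-np.sin(a)],[np.sin(a),np.cos(a)]])
    print("dock xy mm",(R.T@(s["tcp_pos"][:2]-o)*1000).round(1),"z",s["tcp_pos"][2].round(4),"F tool",(s["ee_rot"].T@s["ft_force"]).round(1),"t",s["time_s"],"yaw",np.degrees(np.arctan2(s["ee_rot"][1,0],s["ee_rot"][0,0])).round(2))
E
python3 -c "
from h import *
dk()"
```

```text
dock xy mm [-122.1  -24.2] z 0.0994 F tool [ 0.3  0.1 -0.3] t 27.5667 yaw -9.97
```

>>> apply_moves --motion '[[[2,0,0,0,0,0,0],[2,0,0,0,0,0,0],[2,0,0,0,0,0,0],[0,0,0,0,0,0,0],[0,0,0,0,0,0,0]]]'

```text
time_s: 27.98
tcp_pos: [0.494, -0.0568, 0.0993]
ee_rot: [[0.985, -0.173, -0.0], [-0.173, -0.985, 0.0], [-0.0, 0.0, -1.0]]
ft_force: [-2.0, 0.6, -0.9]
finger_gap: -0.002
```

>>> apply_moves --motion '[[[1,0,0,0,0,0,0],[1,0,0,0,0,0,0],[0,0,0,0,0,0,0],[0,0,0,0,0,0,0],[0,0,0,0,0,0,0]]]'

```text
time_s: 28.4
tcp_pos: [0.4963, -0.0572, 0.0995]
ee_rot: [[0.985, -0.173, 0.0], [-0.173, -0.985, -0.0], [0.0, -0.0, -1.0]]
ft_force: [-1.5, 1.0, -0.7]
finger_gap: -0.003
```

```bash
python3 -c "
from h import *
dk()"
```

```text
dock xy mm [-114.5  -24.2] z 0.0995 F tool [-1.7 -0.7  0.7] t 28.4 yaw -9.98
```

>>> apply_moves --motion '[[[1,0,0,0,0,0,0],[1,0,0,0,0,0,0],[0,0,0,0,0,0,0],[0,0,0,0,0,0,0],[0,0,0,0,0,0,0]]]'

```text
time_s: 28.82
tcp_pos: [0.4984, -0.0575, 0.0995]
ee_rot: [[0.985, -0.173, 0.0], [-0.173, -0.985, -0.0], [0.0, 0.0, -1.0]]
ft_force: [-2.2, 0.5, -1.2]
finger_gap: -0.0
```

>>> apply_moves --motion '[[[1,0,0,0,0,0,0],[1,0,0,0,0,0,0],[0,0,0,0,0,0,0],[0,0,0,0,0,0,0],[0,0,0,0,0,0,0]]]'

```text
time_s: 29.23
tcp_pos: [0.5003, -0.0579, 0.0994]
ee_rot: [[0.985, -0.173, 0.0], [-0.173, -0.985, -0.0], [0.0, 0.0, -1.0]]
ft_force: [-2.2, 0.9, -0.5]
finger_gap: 0.0
```

>>> apply_moves --motion '[[[1,0,0,0,0,0,0],[1,0,0,0,0,0,0],[0,0,0,0,0,0,0],[0,0,0,0,0,0,0],[0,0,0,0,0,0,0]]]'

```text
time_s: 29.65
tcp_pos: [0.5023, -0.0582, 0.0994]
ee_rot: [[0.985, -0.173, 0.0], [-0.173, -0.985, -0.0], [0.0, 0.0, -1.0]]
ft_force: [-0.9, 1.1, -0.2]
finger_gap: 0.002
```

>>> apply_moves --motion '[[[1,0,0,0,0,0,0],[1,0,0,0,0,0,0],[0,0,0,0,0,0,0],[0,0,0,0,0,0,0],[0,0,0,0,0,0,0]]]'

```text
time_s: 30.07
tcp_pos: [0.5043, -0.0586, 0.0995]
ee_rot: [[0.985, -0.173, 0.0], [-0.173, -0.985, -0.0], [0.0, 0.0, -1.0]]
ft_force: [-2.6, -0.7, -0.8]
finger_gap: 0.003
```

```bash
python3 - <<'E'
from h import *
dk()
im,d=manip.get_image("wrist"); cv2.imwrite("pics/w8.png",im[:,:,::-1])
E
```

```text
dock xy mm [-106.4  -24.2] z 0.0995 F tool [-2.4  1.2  0.8] t 30.0667 yaw -9.97
```

>>> apply_moves --motion '[[[1,0,0,0,0,0,0],[1,0,0,0,0,0,0],[0,0,0,0,0,0,0],[0,0,0,0,0,0,0],[0,0,0,0,0,0,0]]]'

```text
time_s: 30.53
tcp_pos: [0.5056, -0.0588, 0.0993]
ee_rot: [[0.985, -0.173, -0.001], [-0.173, -0.985, 0.0], [-0.001, 0.0, -1.0]]
ft_force: [-3.5, -0.5, 0.2]
finger_gap: -0.001
```

>>> apply_moves --motion '[[[1,0,0,0,0,0,0],[1,0,0,0,0,0,0],[0,0,0,0,0,0,0],[0,0,0,0,0,0,0],[0,0,0,0,0,0,0]]]'

```text
time_s: 30.95
tcp_pos: [0.5058, -0.0589, 0.0991]
ee_rot: [[0.985, -0.173, -0.004], [-0.173, -0.985, 0.001], [-0.004, -0.0, -1.0]]
ft_force: [-7.4, 2.0, 3.2]
finger_gap: 0.0
```

The stop shows at TCP dock x≈−105 (force rising, no more travel), so toggle 2 is fully on. I'll retreat 88 mm, shift 96 mm to lane 4 and repeat the same stroke.

>>> apply_moves --motion '[[[-8,0,0,0,0,0,0],[-20,0,0,0,0,0,0],[-25,0,0,0,0,0,0],[-25,0,0,0,0,0,0],[-10,0,0,0,0,0,0]]]'

```text
time_s: 31.37
tcp_pos: [0.4192, -0.0437, 0.0995]
ee_rot: [[0.985, -0.173, -0.0], [-0.173, -0.985, -0.0], [0.0, 0.0, -1.0]]
ft_force: [-1.0, 0.5, -0.7]
finger_gap: 0.0
```

>>> apply_moves --motion '[[[0,-16,0,0,0,0,0],[0,-25,0,0,0,0,0],[0,-25,0,0,0,0,0],[0,-20,0,0,0,0,0],[0,-10,0,0,0,0,0]]]'

```text
time_s: 31.78
tcp_pos: [0.4409, 0.0526, 0.1003]
ee_rot: [[0.985, -0.171, 0.005], [-0.171, -0.985, 0.001], [0.005, -0.002, -1.0]]
ft_force: [-0.3, -0.1, 0.1]
finger_gap: -0.002
```

>>> apply_moves --motion '[[[0,0,0,0,0,0,0],[0,0,0,0,0,0,0],[0,0,0,0,0,0,0],[0,0,0,0,0,0,0],[0,0,0,0,0,0,0]]]'

```text
time_s: 32.2
tcp_pos: [0.4379, 0.0497, 0.0994]
ee_rot: [[0.985, -0.175, -0.0], [-0.175, -0.985, -0.0], [-0.0, 0.0, -1.0]]
ft_force: [0.2, 0.1, -0.1]
finger_gap: -0.002
```

```bash
python3 - <<'E'
from h import *
dk(); T=tool()
im,d=manip.get_image("wrist"); cv2.imwrite("pics/w9.png",im[:,:,::-1])
a=np.radians(-9.9); o=np.array([.6133,-.0530]); R=np.array([[np.cos(a),-np.sin(a)],[np.sin(a),np.cos(a)]])
im=im.astype(int)
for k in range(6):
    y=-.120+.048*k
    for s,x in (("off",-.1455),("on",-.0905)):
        u,v=proj("wrist",[*(o+R@[x,y]),.097],T)
        if 0<u<512 and 0<v<384: print(k,s,round(u),round(v),im[int(v)-2:int(v)+3,int(u)-2:int(u)+3].mean((0,1)).round())
E
```

```text
dock xy mm [-190.5   71. ] z 0.0994 F tool [ 0.2 -0.1  0.1] t 32.2 yaw -10.06
3 off 352 342 [38. 38. 42.]
3 on 464 342 [67. 66. 69.]
4 off 360 254 [249. 243. 225.]
4 on 482 253 [225. 223. 211.]
5 off 369 147 [23. 22. 23.]
5 on 504 147 [109. 106. 109.]
```

I want the toggle states as numbers, so I'll use the wrist depth to get each lever's position in the dock frame.

```bash
cat >> h.py <<'E'
def levers(n="wrist",zlo=.075):
    T=tool(); im,d=manip.get_image(n); f,cx,cy,W=cam(n,T); v,u=np.mgrid[:384,:512]
    P=np.stack([(u-cx)/f*d,-(v-cy)/f*d,-d],-1)@W[:3,:3].T+W[:3,3]
    a=np.radians(-9.9); o=np.array([.6133,-.0530]); R=np.array([[np.cos(a),-np.sin(a)],[np.sin(a),np.cos(a)]])
    Q=(P[...,:2]-o)@R; z=P[...,2]
    for k in range(6):
        m=(d>0)&(abs(Q[...,1]+.120-.048*k)<.016)&(Q[...,0]>-.172)&(Q[...,0]<-.06)&(z>zlo)&(z<.12)&(im.max(2)<90)
        if m.sum()>5: print(k,"n",m.sum(),"x med",(np.median(Q[m][:,0])*1000).round(1),"y",(np.median(Q[m][:,1])*1000).round(1),"z",(np.median(z[m])*1000).round(1),"z max",(z[m].max()*1000).round(1),"px",u[m].mean().round(),v[m].mean().round())
E
python3 - <<'E'
from h import *
levers(); print("top"); levers("top",.065); print("scene"); levers("scene")
E
```

```text
3 n 240 x med -140.7 y 31.4 z 105.7 z max 111.6 px 369.0 343.0
4 n 1494 x med -140.9 y 77.4 z 110.6 z max 114.8 px 379.0 258.0
5 n 1422 x med -144.9 y 121.7 z 110.4 z max 114.3 px 382.0 149.0
top
0 n 21 x med -139.4 y -118.5 z 108.7 z max 113.4 px 306.0 228.0
1 n 21 x med -135.7 y -71.4 z 110.8 z max 115.4 px 291.0 224.0
2 n 29 x med -87.1 y -24.5 z 106.1 z max 114.4 px 278.0 207.0
scene
0 n 69 x med -136.0 y -121.7 z 101.0 z max 113.8 px 192.0 207.0
1 n 66 x med -133.1 y -74.4 z 102.7 z max 115.5 px 206.0 198.0
2 n 34 x med -82.9 y -28.4 z 103.5 z max 110.8 px 232.0 199.0
3 n 58 x med -135.6 y 21.5 z 101.9 z max 114.4 px 231.0 182.0
4 n 53 x med -133.4 y 67.7 z 101.0 z max 115.9 px 243.0 174.0
5 n 49 x med -136.4 y 116.6 z 101.2 z max 116.3 px 254.0 166.0
```

Toggle 2 is on (lever x≈−85) and the others are off (≈−137). Next, the lane 4 stroke.

>>> apply_moves --motion '[[[10,-0.7,0,0,0,0,0],[10,0,0,0,0,0,0],[8,0,0,0,0,0,0],[8,0,0,0,0,0,0],[8,0,0,0,0,0,0]]]'

```text
time_s: 32.82
tcp_pos: [0.4816, 0.0435, 0.0992]
ee_rot: [[0.985, -0.173, -0.002], [-0.173, -0.985, 0.0], [-0.002, 0.0, -1.0]]
ft_force: [-2.4, 1.1, 1.7]
finger_gap: 0.002
```

>>> apply_moves --motion '[[[8,0,0,0,0,0,0],[8,0,0,0,0,0,0],[8,0,0,0,0,0,0],[7,0,0,0,0,0,0],[5,0,0,0,0,0,0]]]'

```text
time_s: 33.23
tcp_pos: [0.5172, 0.0372, 0.0989]
ee_rot: [[0.985, -0.173, -0.001], [-0.173, -0.985, -0.0], [-0.001, 0.0, -1.0]]
ft_force: [-2.6, 0.5, -0.9]
finger_gap: -0.001
```

>>> apply_moves --motion '[[[4,0,0,0,0,0,0],[2,0,0,0,0,0,0],[2,0,0,0,0,0,0],[0,0,0,0,0,0,0],[0,0,0,0,0,0,0]]]'

```text
time_s: 33.65
tcp_pos: [0.5222, 0.0363, 0.0989]
ee_rot: [[0.985, -0.173, -0.005], [-0.173, -0.985, 0.001], [-0.005, 0.0, -1.0]]
ft_force: [-6.2, 0.5, 1.3]
finger_gap: 0.003
```

```bash
python3 -c "
from h import *
dk()"
```

```text
dock xy mm [-105.1   72.3] z 0.0989 F tool [-6.2  0.6 -1.3] t 33.65 yaw -9.96
```

Same stop (−105.1, about 6 N). Next I retreat, shift 48 mm to lane 5 and repeat.

>>> apply_moves --motion '[[[-8,0,0,0,0,0,0],[-20,0,0,0,0,0,0],[-25,0,0,0,0,0,0],[-25,0,0,0,0,0,0],[-10,0,0,0,0,0,0]]]'

```text
time_s: 34.07
tcp_pos: [0.4354, 0.0513, 0.0995]
ee_rot: [[0.985, -0.173, -0.001], [-0.173, -0.985, -0.0], [-0.001, 0.0, -1.0]]
ft_force: [0.5, -0.6, -0.3]
finger_gap: 0.001
```

>>> apply_moves --motion '[[[0,-10,0,0,0,0,0],[0,-18,0,0,0,0,0],[0,-12,0,0,0,0,0],[0,-8,0,0,0,0,0],[0,0,0,0,0,0,0]]]'

```text
time_s: 34.48
tcp_pos: [0.4486, 0.1003, 0.0998]
ee_rot: [[0.985, -0.171, 0.003], [-0.171, -0.985, 0.001], [0.002, -0.001, -1.0]]
ft_force: [-0.1, -0.1, -0.1]
finger_gap: -0.0
```

>>> apply_moves --motion '[[[10,0,0,0,0,0,0],[10,0,0,0,0,0,0],[8,0,0,0,0,0,0],[8,0,0,0,0,0,0],[8,0,0,0,0,0,0]]]'

```text
time_s: 34.9
tcp_pos: [0.4899, 0.0902, 0.0992]
ee_rot: [[0.985, -0.174, -0.002], [-0.174, -0.985, -0.0], [-0.002, 0.0, -1.0]]
ft_force: [-2.1, 0.5, 1.9]
finger_gap: -0.0
```

>>> apply_moves --motion '[[[8,0,0,0,0,0,0],[8,0,0,0,0,0,0],[8,0,0,0,0,0,0],[7,0,0,0,0,0,0],[5,0,0,0,0,0,0]]]'

```text
time_s: 35.32
tcp_pos: [0.5256, 0.0844, 0.0989]
ee_rot: [[0.985, -0.173, -0.001], [-0.173, -0.985, -0.0], [-0.001, 0.0, -1.0]]
ft_force: [-3.0, -0.4, -0.6]
finger_gap: -0.001
```

>>> apply_moves --motion '[[[4,0,0,0,0,0,0],[2,0,0,0,0,0,0],[2,0,0,0,0,0,0],[0,0,0,0,0,0,0],[0,0,0,0,0,0,0]]]'

```text
time_s: 35.73
tcp_pos: [0.5305, 0.0836, 0.0989]
ee_rot: [[0.985, -0.173, -0.005], [-0.173, -0.985, 0.001], [-0.005, 0.0, -1.0]]
ft_force: [-6.8, 1.4, 0.8]
finger_gap: -0.0
```

```bash
python3 -c "
from h import *
dk()"
```

```text
dock xy mm [-105.1  120.3] z 0.0989 F tool [-7.  -0.2 -0.8] t 35.7333 yaw -9.94
```

Stop reached in lane 5 too. I'll back off and rise clear of everything, then do the final checks.

>>> apply_moves --motion '[[[-8,0,0,0,0,0,0],[-20,0,0,0,0,0,0],[-25,0,0,0,0,0,0],[-25,0,0,0,0,0,0],[-20,0,0,0,0,0,0]]]'

```text
time_s: 36.15
tcp_pos: [0.4361, 0.1005, 0.0999]
ee_rot: [[0.985, -0.173, 0.003], [-0.173, -0.985, 0.0], [0.003, -0.001, -1.0]]
ft_force: [-0.9, -0.4, 0.2]
finger_gap: -0.0
```

>>> apply_moves --motion '[[[0,0,-25,0,0,0,0],[0,0,-35,0,0,0,0],[0,0,-35,0,0,0,0],[0,0,-35,0,0,0,0],[0,0,-30,0,0,0,0]]]'

```text
time_s: 36.57
tcp_pos: [0.438, 0.1005, 0.2627]
ee_rot: [[0.985, -0.173, 0.006], [-0.173, -0.985, 0.001], [0.006, -0.002, -1.0]]
ft_force: [1.3, 0.8, -0.8]
finger_gap: 0.001
```

>>> apply_moves --motion '[[[-25,-35,0,0,0,0,0],[-25,-30,0,0,0,0,0],[-20,-30,0,0,0,0,0],[-10,-20,0,0,0,0,0],[0,0,0,0,0,0,0]]]'

```text
time_s: 36.98
tcp_pos: [0.3784, 0.23, 0.2604]
ee_rot: [[0.986, -0.168, 0.004], [-0.168, -0.986, 0.004], [0.003, -0.004, -1.0]]
ft_force: [0.3, -0.4, 0.1]
finger_gap: -0.0
```

```bash
python3 - <<'E'
from h import *
dk(); print("top"); levers("top",.065); print("scene"); levers("scene")
im,_=manip.get_image("top"); im2,_=manip.get_image("scene")
A=cv2.resize(im[135:245,210:330,::-1],None,fx=5,fy=5,interpolation=cv2.INTER_CUBIC)[:,:]
cv2.imwrite("pics/fin_top.png",im[:,:,::-1])
B=cv2.resize(im2[120:280,170:340,::-1],None,fx=3.4,fy=3.4,interpolation=cv2.INTER_CUBIC)
h=max(A.shape[0],B.shape[0]); pad=lambda X:cv2.copyMakeBorder(X,0,h-X.shape[0],0,0,cv2.BORDER_CONSTANT)
C=np.hstack([pad(A),pad(B)]); s=800/C.shape[1]; cv2.imwrite("pics/final.png",cv2.resize(C,None,fx=s,fy=s))
E
```

```text
dock xy mm [-280.   238.4] z 0.2604 F tool [ 0.4  0.4 -0.1] t 36.9833 yaw -9.69
top
0 n 22 x med -139.2 y -118.9 z 107.9 z max 113.7 px 306.0 228.0
1 n 21 x med -135.9 y -71.5 z 110.3 z max 114.3 px 291.0 224.0
2 n 28 x med -87.5 y -24.4 z 106.2 z max 112.3 px 278.0 207.0
3 n 15 x med -138.7 y 23.5 z 110.5 z max 115.2 px 259.0 220.0
4 n 27 x med -86.8 y 71.4 z 106.6 z max 111.7 px 247.0 202.0
5 n 28 x med -87.4 y 119.4 z 104.8 z max 113.2 px 231.0 200.0
scene
0 n 69 x med -136.4 y -121.9 z 100.3 z max 113.5 px 192.0 207.0
1 n 65 x med -132.4 y -73.7 z 102.9 z max 114.8 px 206.0 198.0
2 n 34 x med -83.3 y -28.4 z 103.0 z max 112.0 px 232.0 199.0
3 n 56 x med -135.7 y 20.9 z 102.4 z max 114.1 px 231.0 182.0
4 n 27 x med -83.0 y 67.4 z 101.9 z max 108.8 px 256.0 182.0
5 n 41 x med -85.6 y 115.6 z 102.3 z max 112.0 px 267.0 174.0
```

View pics/final.png

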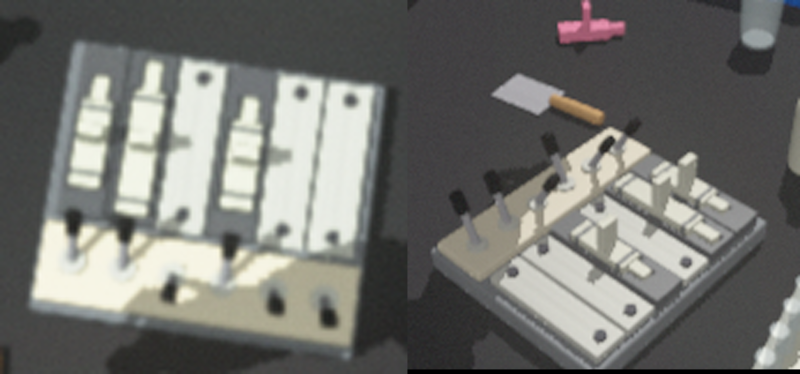

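The final views show three cartridges flat in lanes 5, 4 and 2 with necks away from the toggles. Toggles 5, 4 and 2 lean towards the lanes, and 3, 1 and 0 are still off. The arm is clear and touching nothing.

```bash
python3 -c "
from cell import manip
print(manip.sense()['qvel'].round(2)); print(manip.sign_off())"
```

```text
[-0.97  0.21 -0.27  0.14  0.17  0.11]
the job is handed in; nothing more can be done
None
```

I set the long cartridge in lane 4 and the short one in lane 2, both with the necks away from the toggles. Only then did I flip toggles 2, 4 and 5 on. The job is handed in at about 37 s of the 72 s allowed; the sign-off gave no verdict.

**Last checks:**
- **Seating:** both cartridges went into their pockets without touching the sides and came to rest on the floor at about 5 N, at the expected height. In the final pictures all three cartridges lie flat. I did not measure their final positions against the 6 mm and 4 mm limits.
- **Toggles:** each push was carried to its stop. Depth readings from the top and scene cameras put levers 2, 4 and 5 at about x −85 mm (on) and levers 0, 1 and 3 at about −137 mm (off).
- **Bystanders:** I did not touch or measure the bystanders or look-alikes; the final crop shows only some of them.

**Disagreements:**
- **Camera calibration:** the wrist camera's reported calibration changed by about 1 mm with arm pose. Position estimates differed by 1–2 mm, inside the 3 mm pocket clearance.
- **Lever 4 sideways position:** before its push, the wrist camera read it about 5 mm off its lane. The other cameras and the push itself fit the nominal position.

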